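# Pack the muddlers in the slide-cover caddy

## Robot

A 6-joint arm with a two-finger parallel gripper is mounted at the origin on a cart in front of the work surface, level with it; the furniture and walls round the work are solid. World frame = base frame: x ahead of the robot, y to its left, z up, the work surface at z = 0. Lengths are in m, angles in rad, forces in N, time in s.
With the tool pointing down it reaches from about 0.35 to 0.975 m from the base axis. Payload 4.9 kg.
Tool frame: the origin (TCP) lies at the very end of the fingers, on their centre line; the grasp point (between the pads) lies 19 mm behind it; z points along the fingers, y is the line along which they close (so a half turn about z gives the same grasp; the last joint's range is limited). The gripper opens to 85 mm and grips with 20 to 120 N. Pads are 22 mm wide; open, the fingers measure 114 mm over their backs; the gripper's body (76 mm by 85 mm) begins 54 mm behind the grasp point. The pads swing forward as they close: fully open they stand 13 mm farther back than shut.
Start: joints at [1.174, 0.053, 1.613, -0, 1.476, -0.119], TCP at [0.171, 0.601, 0.231] pointing down, gripper open.
Joint ranges: [-3.01, 3.01], [-1.01, 2.22], [0.06, 2.58], [-1.02, 4.17], [0.09, 2.62], [-3.14, 3.14]. Speed limits (rad/s): [2.57, 2.57, 3.14, 3.14, 3.14, 3.14].

## Interface

Orientations are given as a unit quaternion [w, x, y, z].
In Python, from plant import state, optics, ticket, nets gives the robot as it stands. The module is installed in compiled form; this text tells all that it offers.
- The arm moves only by the shell command python3 -m inch 'ROWS' [OPENING]. ROWS is JSON, a list of rows, each an object of numbers: "dx", "dy", "dz": the shift along the tool's x, y, z as a fraction of full scale; "rx", "ry", "rz": the turn, a rotation vector about the tool's x, y, z as a fraction of full scale. In form: [{"dx": .., "dy": .., "dz": .., "rx": .., "ry": .., "rz": ..}, ...]. A call has 1 to 5 rows; each row is the pose to reach, as a shift and turn from the pose commanded when the call began, along the tool's axes at that moment; what a row does not reach only later rows make up. Full scale, the value 1, is 0.8 m for a shift and 1.5 rad for a turn. A row lasts 1/10 s, in which the tool goes at most 50 mm and 8.59 degrees, less where a joint would pass 70% of its speed; a pose out of reach is approached as far as the arm can. A call with a number of a shift or a turn outside -1 to 1 is refused whole. A call with a gripper value outside its range is refused whole. OPENING is the opening, from -1 (shut) to 1 (fully open), set as the call begins (- or left out, the last holds). The fingers move at their own pace and stop on an object; the grip force is fixed at half the most. Time passes only in rows, so rows that repeat a pose let the fingers close. It gives the time, the measured TCP pose, the force, the opening and the grip force at its end, in the units of the state.
- state(): the state, without advancing time (a new reading comes with each control period).
- optics.grab_frame(name): name is "scene" or "side" or "wrist"; returns the picture (420x560x3 uint8, red, green, blue); there is no depth.
- optics.camera_info(name): a dict with "fx", "fy", "cx", "cy" (pixels), "R" (3x3) and "t" (3): a world point X has camera coordinates R X + t. Camera axes: x right, y down, z forward; pixel columns grow to the right and rows downward; lengths in m; the calibration is good to about 2 mm. The wrist camera is an equidistant fisheye: a pixel r from the principal point sees the ray r / f radians off the axis. A picture is of the moment at which its call begins: read the wrist's pose just before it. camera_info takes no time and is no camera call; for the wrist camera it gives the pose at the moment of the call.
- ticket.job_done(): hands the job in; it is judged then, once.
Trained networks look in the newest picture that a camera, given by its name, has taken for a name from the list of things; names that differ only in an ending like _2 or _b are one class to them, and where a whole thing is asked for, a point or a joint stands for the part that bears it (a point fixed in the world has none). Each returns a list of dicts, best first, with "confidence" (0 to 1); they miss things now and then, are a little off and sometimes report something else, mostly with a low value. They report only what shows in the picture. A call takes as long as a camera call. They do not tell look-alikes from the thing itself.
- nets.boxes_of(camera, name): "bbox" ([centre column, centre row, width, height] in pixels, round what is visible of it).
- nets.outline_of(camera, name): "pixels" (420x560 bool, what is visible of it) and "bbox" ([centre column, centre row, width, height] in pixels, round what is visible of it).
The state is a dict: "time": time; "joint_pos": joint angles; "joint_vel": joint speeds; "joint_efforts": joint torques, N m; "tool_pos": TCP position; "tool_rot": TCP orientation; "contact_force": force on the tool from outside, world axes, zero at the start; "ft_torque": the same for the moment, N m; "gripper_width": opening from 0.0 (shut) to 1.0 (fully open); "grasp_force": force on a finger pad.
Only numpy, scipy, OpenCV 4.12 (cv2) and the standard library are available. Lean on these libraries where they do the work, as an engineer would, in place of code of your own. Each camera call takes 0.05 s, during which the arm holds its last target. There are 200 camera calls.

## Task

Pack the drinks caddy: take the little steel cup and the lemon out of its open tray so that the flat cover can slide, slide the cover fully back, and rest every wooden muddler that is here level in a pair of saddle notches of its own. Then slide the cover fully shut over them and put both back in the open tray, the cup standing upright. Leave the glass, mug, food jar and spice jar where they stand.

Things in the scene. Friction and masses are not known exactly. Their poses are not given: they have to be found in the camera images.
- caddy: Fixed wooden caddy, 208 (x) x 370 (y) x 74 mm high, origin under its centre on the worktop. Two bays, each 184 (x) x 170 (y) mm inside: the saddle bay towards -y, floor 8 mm up, and the open tray towards +y. Side walls 12 mm and end walls 10 mm thick, all 74 mm high; divider at y = 0, 58 mm high. The cover slides in grooves in the side walls, along y. 
- saddle_mid (a point): Middle of the saddle bay, 39 mm above the worktop, axes as the caddy's: the centre of a muddler resting in the middle notch. Two saddle rails along x (12 mm thick, 55 mm either side of here in y) have three pairs of 45 degree V notches at x = -52, 0, +52 mm from here; ridges rise to 51 mm above the worktop. A muddler lies in a pair along the caddy's y, with 10 mm of play to either end.
- tray_mid (a point): Middle of the tray's cork floor, 30 mm above the worktop, axes as the caddy's. The tray is 184 (x) x 170 (y) mm inside. The cup and the lemon rise above the level of the cover, so while either is in the tray the cover cannot slide over it.
- cover (a joint): Slide of the flat wooden cover (194 x 172 x 8 mm, underside 61 mm above the worktop), in m: 0 = shut over the saddle bay, 0.178 = fully back over the tray; grows along the caddy's +y. It stays where it is left; friction about 2 N. Starts shut or up to 12 mm open.
- cover_handle (a point): Middle of the grip bar on the cover, 83 mm above the worktop; the bar is 80 mm long (caddy's x), 14 mm thick (caddy's y), its top 95 mm and the cover's top 69 mm above the worktop. Axes as the caddy's. Moves with the cover.
- muddler_1_mid (a point): Centre of a double-ended wooden muddler, 150 mm long along its own x, 0.09 kg: round ends 20 mm in diameter and, over the middle 72 mm, a four-sided grip 24 x 24 mm. Starts lying on the worktop to the right of the caddy, centre 12 mm up; two or all three of them are present. It may come to lie on any of its four sides.
- muddler_2_mid (a point): Centre of a double-ended wooden muddler, 150 mm long along its own x, 0.09 kg: round ends 20 mm in diameter and, over the middle 72 mm, a four-sided grip 24 x 24 mm. Starts lying on the worktop to the right of the caddy, centre 12 mm up; two or all three of them are present. It may come to lie on any of its four sides.
- muddler_3_mid (a point): Centre of a double-ended wooden muddler, 150 mm long along its own x, 0.09 kg: round ends 20 mm in diameter and, over the middle 72 mm, a four-sided grip 24 x 24 mm. Starts lying on the worktop to the right of the caddy, centre 12 mm up; two or all three of them are present. It may come to lie on any of its four sides.
- cup_mid (a point): Centre, half-way up, of the small plain steel cup, open at the top, dark inside, 58 mm in diameter at the rim, 50 mm high, 0.15 kg; own z up. Starts upright in the tray.
- lemon_mid (a point): Centre of the lemon, 73 mm long along its own x, 53 mm across and 54 mm high, 0.12 kg. Grasp it across the middle. Starts lying in the tray, its length roughly along the caddy's y; it lies firmly and hardly rolls.
- coaster_left: Fixed round cork coaster, 96 mm across and 4 mm thick, on the worktop to the left of the caddy, origin under its centre: a clear place where the cup or lemon may be set down meanwhile (any other free place serves too).
- coaster_right: Another such coaster, to the right of the caddy, nearer the robot than the muddlers.
- glass: Drinking glass, 81 mm across, 91 mm high, origin under its centre; bystander, to be left alone.
- mug: Small espresso mug, 63 x 92 x 55 mm, origin under its centre, to the left of the caddy; bystander, to be left alone.
- jar: Food jar with a red lid, 65 mm across, 100 mm high, origin under its centre, behind the caddy; bystander, to be left alone.
- spice_jar: Spice jar with a green cap, 46 mm across, 106 mm high, origin under its centre; bystander, to be left alone.
Not all that is in view belongs to the job. What is shaped like the part that bears lemon_mid but turquoise is not meant.

How it is judged:
By the outcome, as a careful person would: the job done as asked, in the order asked, and still so for the second after the job is handed in, with the robot touching nothing.
Of muddler_1, muddler_2, muddler_3 only 2 to 3 are there at a start; the rules pass over those that are not, and their reading is None.
At some moment in a run one of muddler_1, lemon may be knocked a few centimetres aside while the robot is not near it.
Once in a run the grip may slacken for a moment while it holds something.
It also fails if it takes over 210 s, if anything falls off the work surface, if the arm or the gripper's body presses on something with over 40 N, if the wrist force passes 120 N, or if a joint passes its speed limit or range.

## Working session

There is one attempt and no reset: what is moved stays moved. The work goes in short steps, Python scripts to look and compute and a shell command to move; the robot and the scene stay as the last step left them, time stands still between calls to the robot, and variables do not carry over. Pictures are saved under pics/ and viewed, at most 14 in all, crops included, and the job is handed in when it is done.

```bash
mkdir -p pics; ls; cat > h.py <<'E'
import numpy as np, cv2
from plant import state, optics, ticket, nets
from scipy.spatial.transform import Rotation as Ro
def ray(cam,u,v,info=None):
    c=info or optics.camera_info(cam); R=np.array(c['R']);t=np.array(c['t'])
    x=(u-c['cx'])/c['fx'];y=(v-c['cy'])/c['fy']
    if cam=='wrist':
        r=np.hypot(x,y); d=np.array([x/r*np.sin(r),y/r*np.sin(r),np.cos(r)]) if r>1e-9 else np.array([0,0,1.])
    else: d=np.array([x,y,1.])
    return -R.T@t, R.T@d
def at_z(cam,u,v,z,info=None):
    o,d=ray(cam,u,v,info); return o+d*(z-o[2])/d[2]
def proj(cam,X,info=None):
    c=info or optics.camera_info(cam); p=np.array(c['R'])@np.array(X)+np.array(c['t'])
    if cam=='wrist':
        rr=np.hypot(p[0],p[1]);th=np.arctan2(rr,p[2]);q=p[:2]/max(rr,1e-9)*th
    else: q=p[:2]/p[2]
    return q[0]*c['fx']+c['cx'],q[1]*c['fy']+c['cy']
def save(cam,fn):
    im=optics.grab_frame(cam); cv2.imwrite('pics/'+fn,np.ascontiguousarray(im[:,:,::-1])); return im
def rot():
    q=state()['tool_rot']; return Ro.from_quat([q[1],q[2],q[3],q[0]])
def go(x,y,z,yaw=None):
    "fractions (dx,dy,dz) to world TCP target, rotation fraction to tool down with tool-y axis along yaw"
    s=state(); R=rot(); d=R.inv().apply(np.array([x,y,z])-s['tool_pos'])/0.8
    out=[round(float(k),4) for k in d]
    if yaw is not None:
        best=None
        for k in (0,np.pi):
            yy=np.array([np.cos(yaw+k),np.sin(yaw+k),0]);zz=np.array([0,0,-1.]);xx=np.cross(yy,zz)
            T=Ro.from_matrix(np.c_[xx,yy,zz]); rv=(R.inv()*T).as_rotvec()
            if best is None or np.linalg.norm(rv)<np.linalg.norm(best): best=rv
        out+= [round(float(k),4) for k in best/1.5]
    return out
E
python3 - <<'E'
from h import *
s=state(); print({k:np.round(v,3).tolist() for k,v in s.items()})
for c in('scene','side','wrist'):
    save(c,c+'0.png'); i=optics.camera_info(c); print(c,np.round(i['fx'],1),(-np.array(i['R']).T@i['t']).round(3))
    for n in('caddy','cover','cover_handle','cup_mid','lemon_mid','muddler_1_mid','coaster_left','glass','mug','jar','spice_jar'):
        print(n,[(np.round(b['bbox']).astype(int).tolist(),round(float(b['confidence']),2)) for b in nets.boxes_of(c,n)][:6])
E
```

```text
pics
{'time': 0.0, 'joint_pos': [1.174, 0.053, 1.614, -0.0, 1.476, -0.119], 'joint_vel': [-0.001, 0.0, -0.001, 0.0, -0.0, -0.001], 'joint_efforts': [-0.003, -39.368, -37.017, -0.0, 0.007, 0.0], 'tool_pos': [0.171, 0.6, 0.23], 'tool_rot': [-0.0, 0.138, 0.99, -0.001], 'contact_force': [-0.664, 0.49, -0.005], 'ft_torque': [0.023, -0.011, -0.029], 'grasp_force': 0.0, 'gripper_width': 0.999}
scene 441.8 [-0.383  1.004  0.827]
caddy [([305, 219, 108, 79], 0.82)]
cover [([315, 200, 70, 38], 0.84), ([327, 167, 21, 16], 0.63)]
cover_handle [([315, 198, 66, 39], 0.6)]
cup_mid [([315, 200, 70, 38], 0.61), ([296, 219, 16, 19], 0.52)]
lemon_mid [([138, 313, 26, 22], 0.6), ([271, 221, 20, 16], 0.56)]
muddler_1_mid [([365, 187, 39, 20], 0.81)]
coaster_left [([244, 270, 30, 21], 0.59)]
glass [([328, 167, 20, 13], 0.83), ([213, 245, 3, 4], 0.45)]
mug [([217, 251, 10, 18], 0.6)]
jar []
spice_jar []
side 417.7 [ 0.457 -1.003  1.021]
caddy [([279, 228, 71, 89], 0.78)]
cover [([277, 236, 62, 35], 0.68)]
cover_handle [([282, 236, 59, 40], 0.97), ([324, 194, 18, 34], 0.73)]
cup_mid [([265, 210, 18, 19], 0.82)]
lemon_mid [([275, 195, 18, 16], 0.67), ([264, 137, 8, 14], 0.58)]
muddler_1_mid [([278, 314, 52, 14], 0.7)]
coaster_left [([253, 181, 20, 12], 0.48)]
glass [([346, 299, 31, 43], 0.55)]
mug [([281, 171, 19, 15], 0.51), ([255, 179, 22, 14], 0.47)]
jar [([324, 196, 18, 30], 0.96)]
spice_jar [([355, 348, 17, 40], 0.6)]
wrist 325.2 [0.105 0.62  0.374]
caddy [([70, 392, 136, 56], 0.93)]
cover []
cover_handle []
cup_mid [([89, 414, 11, 13], 0.66)]
lemon_mid []
muddler_1_mid []
coaster_left [([70, 390, 140, 55], 0.59), ([199, 359, 10, 7], 0.39)]
glass []
mug []
jar []
spice_jar []
```

```bash
python3 - <<'E'
import cv2,numpy as np
a=cv2.imread('pics/scene0.png')[130:350,120:430]; b=cv2.imread('pics/side0.png')[120:380,190:420]
a=cv2.resize(a,None,fx=1.25,fy=1.25,interpolation=2)
a=cv2.imread('pics/scene0.png')[140:300,195:415];a=cv2.resize(a,(800,582),interpolation=2);cv2.imwrite('pics/sc0.png',a)
b=cv2.resize(b,(530,600),interpolation=2);cv2.imwrite('pics/si0.png',b)
E
```

```text
(no output)
```

View pics/sc0.png

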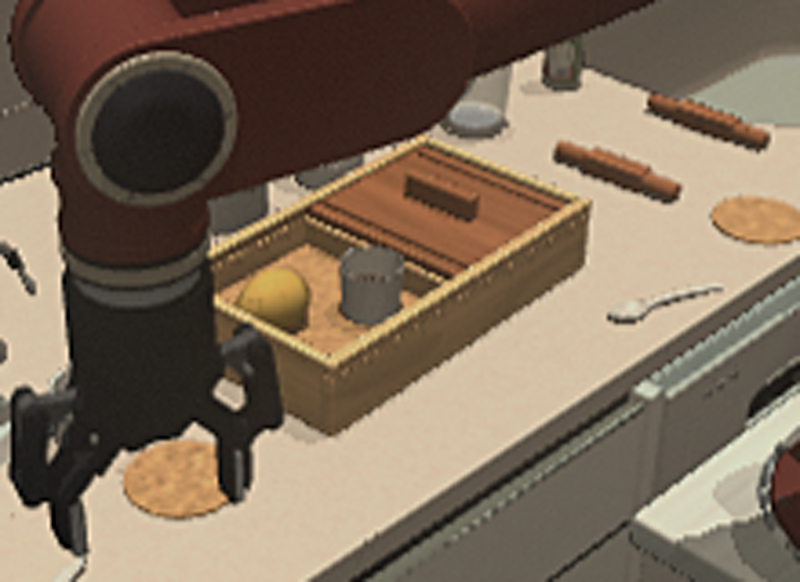

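View pics/si0.png

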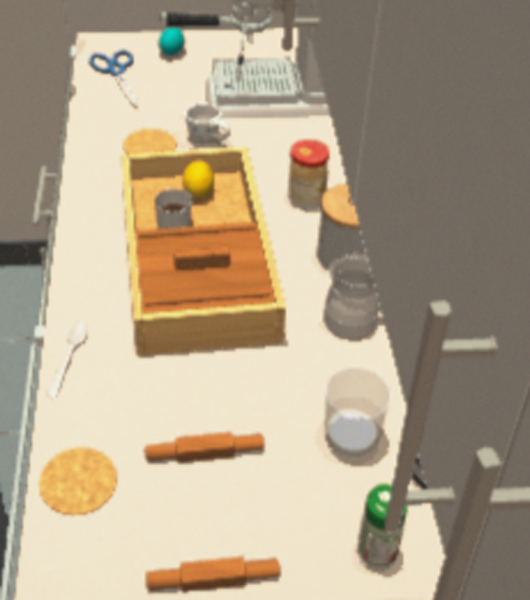

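The scene view shows the caddy with the lemon and cup in the tray, the cover shut with its handle, and two muddlers to the right. The side view (crop) shows the handle at (202,258), the cup at (174,210), the lemon at (198,180), muddlers at (205,446) and (213,573), the right coaster at (78,480), the left coaster at (150,143), and a turquoise decoy at (172,40).

```bash
python3 - <<'E'
from h import *
def s(u,v,z): return at_z('side',u/2.3043+190,v/2.3077+120,z)[:2].round(3)
for n,u,v,z in [('cFL',122,152,.074),('cFR',245,150,.074),('cNL',137,320,.074),('cNR',283,308,.074),('handle',202,252,.095),('cuprim',173,199,.08),('lemon',198,180,.057),('m1',205,446,.012),('m1L',147,452,.01),('m1R',263,441,.01),('m2',213,573,.012),('m2L',148,579,.01),('m2R',279,568,.01),('coR',78,480,.004),('coL',150,143,.004),('mug',205,138,0),('glass',352,435,0),('spice',380,555,0),('jar',308,198,0),('spoon',67,360,0)]: print(n,s(u,v,z))
def c(u,v,z): return at_z('scene',u/3.636+195,v/3.6375+140,z)[:2].round(3)
for n,u,v,z in [('cNear+y',335,360,.074),('cNear-y',590,203,.074),('cfar-y',425,140,.074),('handle',442,187,.095),('cuprim',372,257,.08),('lemon',275,300,.057),('m1',617,170,.012),('m2',708,120,.012),('coL',182,478,.004),('coR',757,219,.004)]: print(n,c(u,v,z))
E
```

```text
cFL [0.383 0.263]
cFR [0.584 0.259]
cNL [ 0.41  -0.112]
cNR [ 0.607 -0.099]
handle [ 0.502 -0.006]
cuprim [0.464 0.131]
lemon [0.505 0.205]
m1 [ 0.493 -0.272]
m1L [ 0.421 -0.276]
m1R [ 0.567 -0.267]
m2 [ 0.494 -0.441]
m2L [ 0.422 -0.444]
m2R [ 0.569 -0.438]
coR [ 0.336 -0.308]
coL [0.427 0.381]
mug [0.525 0.397]
glass [ 0.683 -0.256]
spice [ 0.687 -0.422]
jar [0.689 0.22 ]
spoon [ 0.31  -0.113]
cNear+y [0.38  0.253]
cNear-y [ 0.398 -0.103]
cfar-y [ 0.595 -0.085]
handle [0.491 0.005]
cuprim [0.465 0.125]
lemon [0.499 0.211]
m1 [ 0.487 -0.272]
m2 [ 0.488 -0.442]
coL [0.419 0.386]
coR [ 0.332 -0.303]
```

```bash
cat >> h.py <<'E'
def plan(*wps, yaw0=None):
    "waypoints (x,y,z,yaw): prints one shift/turn per call (<=0.23 m, <=0.7 rad), chained"
    p=np.array(state()['tool_pos']);R=rot()
    for x,y,z,yaw in wps:
        T=None
        for k in (0,np.pi):
            yy=np.array([np.cos(yaw+k),np.sin(yaw+k),0]);zz=np.array([0,0,-1.])
            C=Ro.from_matrix(np.c_[np.cross(yy,zz),yy,zz])
            if T is None or (R.inv()*C).magnitude()<(R.inv()*T).magnitude(): T=C
        g=np.array([x,y,z]); rv=(R.inv()*T).as_rotvec()
        n=int(np.ceil(max(np.linalg.norm(g-p)/.23,np.linalg.norm(rv)/.7,.01)))
        st=(g-p)/n
        for i in range(n):
            d=R.inv().apply(st)/.8; print('->',(x,y,z),'%.4f %.4f %.4f | r %.4f %.4f %.4f  rows %.1f'%(*d,*(rv/n/1.5),max(np.linalg.norm(st)/.05,np.linalg.norm(rv)/n/.15)))
            R=R*Ro.from_rotvec(rv/n); p=p+st
E
python3 - <<'E'
from h import *
plan((0.475,0.13,0.25,0.06))
E
```

```text
-> (0.475, 0.13, 0.25) -0.1755 -0.1540 -0.0078 | r -0.0000 0.0000 0.2740  rows 3.7
-> (0.475, 0.13, 0.25) -0.2224 -0.0711 -0.0078 | r -0.0000 0.0000 0.2740  rows 3.7
-> (0.475, 0.13, 0.25) -0.2323 0.0237 -0.0078 | r -0.0000 0.0000 0.2740  rows 3.7
```

```bash
python3 -m inch '[{"dx":-0.1755,"dy":-0.154,"dz":-0.0078,"rz":0.274},{"dx":-0.1755,"dy":-0.154,"dz":-0.0078,"rz":0.274},{"dx":-0.1755,"dy":-0.154,"dz":-0.0078,"rz":0.274},{"dx":-0.1755,"dy":-0.154,"dz":-0.0078,"rz":0.274}]' 0.7
python3 -m inch '[{"dx":-0.2224,"dy":-0.0711,"dz":-0.0078,"rz":0.274},{"dx":-0.2224,"dy":-0.0711,"dz":-0.0078,"rz":0.274},{"dx":-0.2224,"dy":-0.0711,"dz":-0.0078,"rz":0.274},{"dx":-0.2224,"dy":-0.0711,"dz":-0.0078,"rz":0.274}]'
python3 -m inch '[{"dx":-0.2323,"dy":0.0237,"dz":-0.0078,"rz":0.274},{"dx":-0.2323,"dy":0.0237,"dz":-0.0078,"rz":0.274},{"dx":-0.2323,"dy":0.0237,"dz":-0.0078,"rz":0.274},{"dx":-0.2323,"dy":0.0237,"dz":-0.0078,"rz":0.274},{"dx":-0.2323,"dy":0.0237,"dz":-0.0078,"rz":0.274}]'
python3 - <<'E'
from h import *
i=optics.camera_info('wrist'); im=save('wrist','w1.png'); import pickle; pickle.dump(i,open('w1.pkl','wb'))
print(state()['tool_pos'].round(3) if hasattr(state()['tool_pos'],'round') else state()['tool_pos'])
for n,z in(('cup_mid',.08),('lemon_mid',.057),('muddler_1_mid',.012),('cover_handle',.09)):
    for b in nets.boxes_of('wrist',n)[:4]: print(n,np.round(b['bbox']).tolist(),round(float(b['confidence']),2),at_z('wrist',*b['bbox'][:2],z,i).round(3))
E
```

```text
[0.171 0.601 0.231]
cup_mid [88.0, 413.0, 9.0, 15.0] 0.47 [0.424 0.208 0.08 ]validation failed for argument at $[0]...
validation failed for argument at $[0]...
validation failed for argument at $[0]...
```

View pics/w1.png

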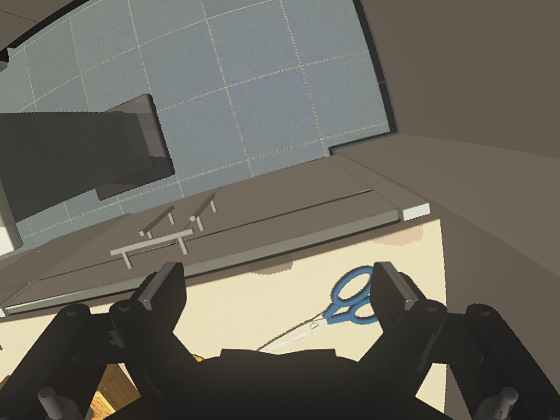

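The moves were refused: a row needs all six numbers. This view, with scissors and the cart, is from the start pose. I'll resend with every key.

```bash
python3 -m inch '[{"dx":-0.1755,"dy":-0.154,"dz":-0.0078,"rx":0,"ry":0,"rz":0.274},{"dx":-0.1755,"dy":-0.154,"dz":-0.0078,"rx":0,"ry":0,"rz":0.274},{"dx":-0.1755,"dy":-0.154,"dz":-0.0078,"rx":0,"ry":0,"rz":0.274},{"dx":-0.1755,"dy":-0.154,"dz":-0.0078,"rx":0,"ry":0,"rz":0.274}]' 0.7 &&
python3 -m inch '[{"dx":-0.2224,"dy":-0.0711,"dz":-0.0078,"rx":0,"ry":0,"rz":0.274},{"dx":-0.2224,"dy":-0.0711,"dz":-0.0078,"rx":0,"ry":0,"rz":0.274},{"dx":-0.2224,"dy":-0.0711,"dz":-0.0078,"rx":0,"ry":0,"rz":0.274},{"dx":-0.2224,"dy":-0.0711,"dz":-0.0078,"rx":0,"ry":0,"rz":0.274}]' &&
python3 -m inch '[{"dx":-0.2323,"dy":0.0237,"dz":-0.0078,"rx":0,"ry":0,"rz":0.274},{"dx":-0.2323,"dy":0.0237,"dz":-0.0078,"rx":0,"ry":0,"rz":0.274},{"dx":-0.2323,"dy":0.0237,"dz":-0.0078,"rx":0,"ry":0,"rz":0.274},{"dx":-0.2323,"dy":0.0237,"dz":-0.0078,"rx":0,"ry":0,"rz":0.274},{"dx":-0.2323,"dy":0.0237,"dz":-0.0078,"rx":0,"ry":0,"rz":0.274}]' &&
python3 - <<'E'
from h import *
i=optics.camera_info('wrist'); im=save('wrist','w2.png')
s=state();print(np.round(s['tool_pos'],3),s['time'],s['gripper_width'],np.round(s['tool_rot'],3))
for n,z in(('cup_mid',.08),('lemon_mid',.057),('muddler_1_mid',.012),('cover_handle',.09)):
    for b in nets.boxes_of('wrist',n)[:4]: print(n,np.round(b['bbox']).tolist(),round(float(b['confidence']),2),at_z('wrist',*b['bbox'][:2],z,i).round(3))
E
```

```text
time: 2.45
tool_pos: [0.2736, 0.442, 0.2377]
tool_rot: [0.0, 0.339, 0.941, 0.0]
contact_force: [-0.0, -0.8, 0.4]
gripper_width: 0.852
grasp_force: 0.0
time: 2.85
tool_pos: [0.3749, 0.2848, 0.2442]
tool_rot: [0.0, 0.524, 0.852, 0.0]
contact_force: [0.6, 1.4, -1.0]
gripper_width: 0.851
grasp_force: 0.0
time: 3.35
tool_pos: [0.4769, 0.1266, 0.2504]
tool_rot: [0.001, 0.688, 0.726, -0.0]
contact_force: [-0.6, 0.4, -0.2]
gripper_width: 0.85
grasp_force: 0.0
[0.476 0.128 0.25 ] 3.4 0.8499217243383359 [-0.     0.687  0.727  0.   ]
cup_mid [264.0, 186.0, 60.0, 60.0] 0.84 [0.462 0.134 0.08 ]
lemon_mid [309.0, 108.0, 54.0, 66.0] 0.65 [0.504 0.213 0.057]
cover_handle [295.0, 292.0, 172.0, 128.0] 0.9 [0.501 0.023 0.09 ]
```

View pics/w2.png

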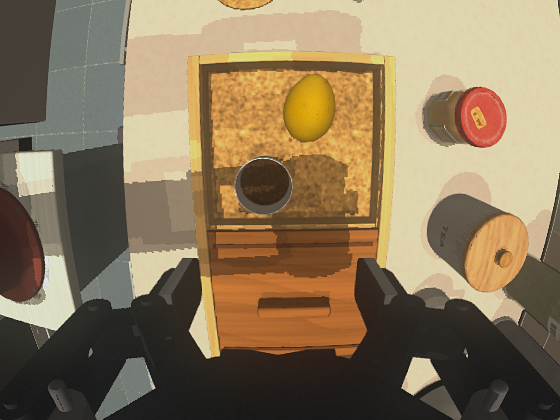

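The wrist view shows the cup rim centred at (264,185), the lemon at (309,108), the tray's end wall corners at (190,56) and (395,56), and the handle at (294,307).

```bash
python3 - <<'E'
from h import *
i=optics.camera_info('wrist')
for n,u,v,z in [('cTL',190,56,.074),('cTR',395,56,.074),('inTL',203,66,.074),('inTR',384,66,.074),('handle',294,300,.095),('rim',264.5,185,.08),('coverback L',212,229,.069),('coverbackR',378,229,.069),('Redge low',378,250,.074),('Lout',206,330,.074)]: print(n,at_z('wrist',u,v,z,i).round(3))
m=nets.outline_of('wrist','lemon_mid')
for o in m[:2]:
    ys,xs=np.nonzero(o['pixels']); P=np.array([at_z('wrist',x,y,.055,i)[:2] for x,y in zip(xs[::5],ys[::5])])
    w,V=np.linalg.eigh(np.cov(P.T)); print(o['confidence'],P.mean(0).round(3),np.sqrt(w)*4,V[:,1])
plan((.463,.131,.12,.06),(.463,.131,.045,.06))
E
```

```text
cTL [0.379 0.265 0.074]
cTR [0.583 0.281 0.074]
inTL [0.393 0.255 0.074]
inTR [0.572 0.269 0.074]
handle [0.498 0.022 0.095]
rim [0.46  0.139 0.08 ]
coverback L [0.407 0.087 0.069]
coverbackR [0.585 0.097 0.069]
Redge low [0.587 0.075 0.074]
Lout [ 0.398 -0.042  0.074]
0.73 [0.501 0.218] [0.05245735 0.07192018] [0.17709828 0.98419317]
0.18 [0.488 0.117] [0.2534664  0.40429979] [-0.02725219  0.99962859]
-> (0.463, 0.131, 0.12) 0.0007 -0.0143 0.1625 | r -0.0000 -0.0001 0.0013  rows 2.6
-> (0.463, 0.131, 0.045) -0.0000 -0.0000 0.0937 | r 0.0000 -0.0000 -0.0000  rows 1.5
```

```bash
python3 -m inch '[{"dx":0,"dy":-0.016,"dz":0.13,"rx":0,"ry":0,"rz":0},{"dx":0,"dy":-0.016,"dz":0.13,"rx":0,"ry":0,"rz":0},{"dx":0,"dy":-0.016,"dz":0.13,"rx":0,"ry":0,"rz":0},{"dx":0,"dy":-0.016,"dz":0.13,"rx":0,"ry":0,"rz":0},{"dx":0,"dy":-0.016,"dz":0.13,"rx":0,"ry":0,"rz":0}]' >/dev/null
python3 - <<'E'
from h import *
i=optics.camera_info('wrist'); im=save('wrist','w3.png');s=state();print(np.round(s['tool_pos'],4),s['time'])
for n,z in(('cup_mid',.08),('lemon_mid',.057)):
    for b in nets.outline_of('wrist',n)[:2]:
        ys,xs=np.nonzero(b['pixels']);(c,r)=cv2.minEnclosingCircle(np.c_[xs,ys].astype(np.float32))
        P=np.array([at_z('wrist',x,y,z,i)[:2] for x,y in zip(xs,ys)])
        print(n,np.round(b['bbox']).tolist(),round(float(b['confidence']),2),at_z('wrist',*c,z,i).round(4),r,P.min(0).round(3),P.max(0).round(3),P.mean(0).round(3))
i2=optics.camera_info('wrist');print(np.array(i['t'])-i2['t'])
E
```

```text
[0.4647 0.1299 0.1498] 4.2
cup_mid [275.0, 218.0, 87.0, 86.0] 0.87 [0.4615 0.1361 0.08  ] 43.714744567871094 [0.432 0.104] [0.491 0.165] [0.461 0.135]
lemon_mid [340.0, 107.0, 74.0, 92.0] 0.79 [0.5043 0.2138 0.057 ] 48.87238311767578 [0.477 0.178] [0.531 0.25 ] [0.504 0.213]
[ 2.56867028e-04 -4.76671637e-05  1.69442067e-04]
```

View pics/w3.png

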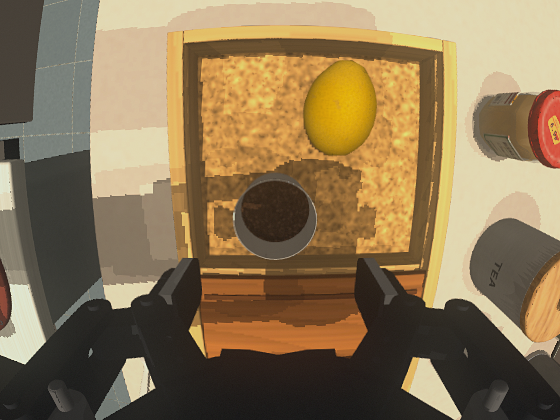

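```bash
python3 - <<'E'
from h import *
i=optics.camera_info('wrist')
for n,u,v,z in [('cTL',168,32,.074),('cTR',456,42,.074),('inTL',187,41,.074),('inTR',443,52,.074),('coverback L',196,276,.069),('coverbackR',424,272,.069)]: print(n,at_z('wrist',u,v,z,i).round(4))
plan((.4615,.135,.045,.065))
E
```

```text
cTL [0.3806 0.2614 0.074 ]
cTR [0.5875 0.2754 0.074 ]
inTL [0.3951 0.254  0.074 ]
inTR [0.5762 0.2647 0.074 ]
coverback L [0.4034 0.0807 0.069 ]
coverbackR [0.5871 0.0921 0.069 ]
-> (0.4615, 0.135, 0.045) 0.0069 -0.0040 0.1304 | r 0.0037 -0.0002 -0.0032  rows 2.1
```

```bash
python3 -m inch '[{"dx":0.0069,"dy":-0.004,"dz":0.13,"rx":0.0037,"ry":0,"rz":-0.0032},{"dx":0.0069,"dy":-0.004,"dz":0.13,"rx":0.0037,"ry":0,"rz":-0.0032},{"dx":0.0069,"dy":-0.004,"dz":0.13,"rx":0.0037,"ry":0,"rz":-0.0032},{"dx":0.0069,"dy":-0.004,"dz":0.13,"rx":0.0037,"ry":0,"rz":-0.0032}]'
python3 -m inch '[{"dx":0,"dy":0,"dz":0,"rx":0,"ry":0,"rz":0},{"dx":0,"dy":0,"dz":0,"rx":0,"ry":0,"rz":0},{"dx":0,"dy":0,"dz":0,"rx":0,"ry":0,"rz":0},{"dx":0,"dy":0,"dz":0,"rx":0,"ry":0,"rz":0},{"dx":0,"dy":0,"dz":0,"rx":0,"ry":0,"rz":0}]' -1
python3 -m inch '[{"dx":0,"dy":0,"dz":-0.05,"rx":0,"ry":0,"rz":0},{"dx":0,"dy":0,"dz":-0.1,"rx":0,"ry":0,"rz":0},{"dx":0,"dy":0,"dz":-0.14,"rx":0,"ry":0,"rz":0},{"dx":0,"dy":0,"dz":-0.14,"rx":0,"ry":0,"rz":0}]'
python3 -c "
from h import *
plan((.423,.383,.16,.065),(.423,.383,.021,.065))"
```

```text
time: 4.7
tool_pos: [0.4588, 0.1345, 0.0424]
tool_rot: [-0.002, 0.684, 0.73, -0.003]
contact_force: [0.2, -0.5, 0.8]
gripper_width: 0.848
grasp_force: 0.0
time: 5.2
tool_pos: [0.4619, 0.1349, 0.046]
tool_rot: [0.0, 0.684, 0.73, 0.001]
contact_force: [0.1, -0.0, 6.7]
gripper_width: 0.642
grasp_force: 63.2
time: 5.6
tool_pos: [0.4637, 0.1352, 0.1618]
tool_rot: [0.003, 0.684, 0.73, 0.003]
contact_force: [0.1, -0.3, -0.1]
gripper_width: 0.639
grasp_force: 64.3
-> (0.423, 0.383, 0.16) 0.1562 -0.0154 0.0012 | r 0.0028 -0.0003 -0.0001  rows 2.5
-> (0.423, 0.383, 0.16) 0.1562 -0.0153 0.0012 | r 0.0028 -0.0003 -0.0001  rows 2.5
-> (0.423, 0.383, 0.021) -0.0000 0.0000 0.1737 | r -0.0000 0.0000 0.0000  rows 2.8
```

```bash
python3 -m inch '[{"dx":0.3124,"dy":-0.0307,"dz":0,"rx":0,"ry":0,"rz":0},{"dx":0.3124,"dy":-0.0307,"dz":0,"rx":0,"ry":0,"rz":0},{"dx":0.3124,"dy":-0.0307,"dz":0,"rx":0,"ry":0,"rz":0},{"dx":0.3124,"dy":-0.0307,"dz":0,"rx":0,"ry":0,"rz":0},{"dx":0.3124,"dy":-0.0307,"dz":0,"rx":0,"ry":0,"rz":0}]'
python3 -m inch '[{"dx":0,"dy":0,"dz":0.06,"rx":0,"ry":0,"rz":0},{"dx":0,"dy":0,"dz":0.12,"rx":0,"ry":0,"rz":0},{"dx":0,"dy":0,"dz":0.15,"rx":0,"ry":0,"rz":0},{"dx":0,"dy":0,"dz":0.15,"rx":0,"ry":0,"rz":0}]'
python3 -c "
from h import *
i=optics.camera_info('wrist');save('wrist','w4.png')
plan((.423,.383,.021,.065))"
```

```text
time: 6.1
tool_pos: [0.418, 0.3831, 0.154]
tool_rot: [-0.002, 0.684, 0.73, -0.002]
contact_force: [1.8, -0.8, -0.7]
gripper_width: 0.643
grasp_force: 64.2
time: 6.5
tool_pos: [0.4143, 0.3788, 0.0288]
tool_rot: [-0.003, 0.684, 0.73, -0.007]
contact_force: [-0.5, 0.2, -1.4]
gripper_width: 0.641
grasp_force: 64.2
-> (0.423, 0.383, 0.021) 0.0031 0.0085 0.0136 | r -0.0065 0.0017 -0.0001  rows 0.3
```

View pics/w4.png

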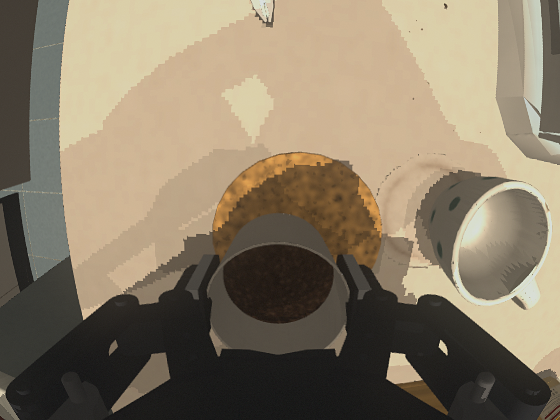

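The cup is held upright over the left coaster, whose centre is at about (298,230). The mug to the right at (490,240) is clear.

```bash
python3 -m inch '[{"dx":0,"dy":0,"dz":0,"rx":0,"ry":0,"rz":0}]'; python3 -c "
from h import *
print(at_z('wrist',298,228,.004), at_z('wrist',213,228,.004), at_z('wrist',383,228,.004))
plan((.423,.383,.0205,.065))
plan((.423,.385,.0205,.065))"
```

```text
time: 6.65
tool_pos: [0.4194, 0.382, 0.036]
tool_rot: [-0.002, 0.684, 0.73, -0.001]
contact_force: [-0.1, -0.8, -1.5]
gripper_width: 0.641
grasp_force: 64.2
[0.42950819 0.39307429 0.004     ] [0.38096354 0.38976982 0.004     ] [0.47968314 0.39605738 0.004     ]
-> (0.423, 0.383, 0.0205) 0.0009 0.0046 0.0194 | r -0.0020 -0.0010 -0.0002  rows 0.3
-> (0.423, 0.385, 0.0205) 0.0034 0.0048 0.0194 | r -0.0020 -0.0010 -0.0002  rows 0.3
```

```bash
python3 -m inch '[{"dx":0.009,"dy":0.0135,"dz":0.009,"rx":0,"ry":0,"rz":0},{"dx":0.009,"dy":0.0135,"dz":0.0175,"rx":0,"ry":0,"rz":0},{"dx":0.009,"dy":0.0135,"dz":0.0175,"rx":0,"ry":0,"rz":0},{"dx":0.009,"dy":0.0135,"dz":0.0175,"rx":0,"ry":0,"rz":0},{"dx":0.009,"dy":0.0135,"dz":0.0175,"rx":0,"ry":0,"rz":0}]'
```

```text
time: 7.15
tool_pos: [0.4285, 0.3892, 0.0208]
tool_rot: [-0.002, 0.684, 0.73, -0.002]
contact_force: [0.3, 0.1, -2.0]
gripper_width: 0.642
grasp_force: 64.3
```

```bash
python3 -m inch '[{"dx":0,"dy":0,"dz":0,"rx":0,"ry":0,"rz":0},{"dx":0,"dy":0,"dz":0,"rx":0,"ry":0,"rz":0},{"dx":0,"dy":0,"dz":0,"rx":0,"ry":0,"rz":0}]' 0.75
python3 -m inch '[{"dx":0,"dy":0,"dz":-0.05,"rx":0,"ry":0,"rz":0},{"dx":0,"dy":0,"dz":-0.1,"rx":0,"ry":0,"rz":0},{"dx":0,"dy":0,"dz":-0.17,"rx":0,"ry":0,"rz":0},{"dx":0,"dy":0,"dz":-0.17,"rx":0,"ry":0,"rz":0},{"dx":0,"dy":0,"dz":-0.17,"rx":0,"ry":0,"rz":0}]'
python3 -c "
from h import *
plan((.504,.18,.15,-.18))"
```

```text
time: 7.45
tool_pos: [0.4286, 0.3893, 0.0205]
tool_rot: [-0.002, 0.684, 0.73, -0.002]
contact_force: [-0.8, -0.2, 0.6]
gripper_width: 0.881
grasp_force: 0.0
time: 7.95
tool_pos: [0.4307, 0.3903, 0.1594]
tool_rot: [-0.001, 0.684, 0.73, 0.001]
contact_force: [-0.5, 0.4, -0.4]
gripper_width: 0.876
grasp_force: 0.0
-> (0.504, 0.18, 0.15) -0.2683 0.0744 0.0109 | r -0.0005 -0.0020 0.1632  rows 4.5
```

```bash
python3 -m inch '[{"dx":-0.268,"dy":0.0745,"dz":0.011,"rx":0,"ry":-0.002,"rz":0.163},{"dx":-0.268,"dy":0.0745,"dz":0.011,"rx":0,"ry":-0.002,"rz":0.163},{"dx":-0.268,"dy":0.0745,"dz":0.011,"rx":0,"ry":-0.002,"rz":0.163},{"dx":-0.268,"dy":0.0745,"dz":0.011,"rx":0,"ry":-0.002,"rz":0.163},{"dx":-0.268,"dy":0.0745,"dz":0.011,"rx":0,"ry":-0.002,"rz":0.163}]' >/dev/null
python3 -m inch '[{"dx":0,"dy":0,"dz":0,"rx":0,"ry":0,"rz":0},{"dx":0,"dy":0,"dz":0,"rx":0,"ry":0,"rz":0}]'
cat >> h.py <<'E'
def seg(cam,n,z,k=1):
    i=optics.camera_info(cam); optics.grab_frame(cam)
    for b in nets.outline_of(cam,n)[:k]:
        ys,xs=np.nonzero(b['pixels']); P=np.array([at_z(cam,x,y,z,i)[:2] for x,y in zip(xs,ys)])
        w,V=np.linalg.eigh(np.cov(P.T)); v=V[:,1]
        (c,wh,a)=cv2.minAreaRect((P*1000).astype(np.float32))
        print(n,np.round(b['bbox']).tolist(),round(float(b['confidence']),2),'mean',P.mean(0).round(4),'rectc',np.round(c,1),np.round(wh,1),'axis yaw %.3f'%np.arctan2(v[1],v[0]))
E
python3 -c "
from h import *
seg('wrist','lemon_mid',.057,2)
plan((.504,.214,.04,-.18))"
```

```text
time: 8.65
tool_pos: [0.5014, 0.1788, 0.1451]
tool_rot: [-0.002, 0.768, 0.64, -0.005]
contact_force: [0.2, -0.4, 0.7]
gripper_width: 0.877
grasp_force: 0.0
lemon_mid [276.0, 170.0, 75.0, 96.0] 0.91 mean [0.504  0.2136] rectc [504.2 214.1] [72.2 52.7] axis yaw 1.381
-> (0.504, 0.214, 0.04) 0.0431 -0.0037 0.1322 | r -0.0046 0.0031 0.0010  rows 2.2
```

```bash
python3 -m inch '[{"dx":0.043,"dy":-0.0035,"dz":0,"rx":-0.0046,"ry":0.003,"rz":0.001},{"dx":0.043,"dy":-0.0035,"dz":0.06,"rx":-0.0046,"ry":0.003,"rz":0.001},{"dx":0.043,"dy":-0.0035,"dz":0.11,"rx":-0.0046,"ry":0.003,"rz":0.001},{"dx":0.043,"dy":-0.0035,"dz":0.132,"rx":-0.0046,"ry":0.003,"rz":0.001},{"dx":0.043,"dy":-0.0035,"dz":0.132,"rx":-0.0046,"ry":0.003,"rz":0.001}]'
python3 -m inch '[{"dx":0,"dy":0,"dz":0,"rx":0,"ry":0,"rz":0},{"dx":0,"dy":0,"dz":0,"rx":0,"ry":0,"rz":0},{"dx":0,"dy":0,"dz":0,"rx":0,"ry":0,"rz":0},{"dx":0,"dy":0,"dz":0,"rx":0,"ry":0,"rz":0},{"dx":0,"dy":0,"dz":0,"rx":0,"ry":0,"rz":0}]' -1
python3 -m inch '[{"dx":0,"dy":0,"dz":-0.05,"rx":0,"ry":0,"rz":0},{"dx":0,"dy":0,"dz":-0.1,"rx":0,"ry":0,"rz":0},{"dx":0,"dy":0,"dz":-0.18,"rx":0,"ry":0,"rz":0},{"dx":0,"dy":0,"dz":-0.18,"rx":0,"ry":0,"rz":0},{"dx":0,"dy":0,"dz":-0.18,"rx":0,"ry":0,"rz":0}]'
python3 -c "
from h import *
plan((.334,-.305,.18,-.18))"
```

```text
time: 9.25
tool_pos: [0.5014, 0.2136, 0.0371]
tool_rot: [-0.001, 0.767, 0.641, -0.003]
contact_force: [-0.2, -1.4, -0.2]
gripper_width: 0.874
grasp_force: 0.0
time: 9.75
tool_pos: [0.5066, 0.2137, 0.043]
tool_rot: [0.001, 0.768, 0.64, 0.002]
contact_force: [-0.5, 1.4, 5.5]
gripper_width: 0.627
grasp_force: 61.1
time: 10.25
tool_pos: [0.5068, 0.2135, 0.1886]
tool_rot: [0.002, 0.768, 0.64, 0.004]
contact_force: [0.6, 0.3, -2.0]
gripper_width: 0.629
grasp_force: 61.3
-> (0.334, -0.305, 0.18) -0.2255 -0.0319 0.0027 | r 0.0017 -0.0006 -0.0003  rows 3.6
-> (0.334, -0.305, 0.18) -0.2255 -0.0320 0.0030 | r 0.0017 -0.0006 -0.0003  rows 3.6
-> (0.334, -0.305, 0.18) -0.2254 -0.0321 0.0033 | r 0.0017 -0.0006 -0.0003  rows 3.6
```

```bash
python3 -m inch '[{"dx":-0.2255,"dy":-0.032,"dz":0.003,"rx":0,"ry":0,"rz":0},{"dx":-0.2255,"dy":-0.032,"dz":0.003,"rx":0,"ry":0,"rz":0},{"dx":-0.2255,"dy":-0.032,"dz":0.003,"rx":0,"ry":0,"rz":0},{"dx":-0.2255,"dy":-0.032,"dz":0.003,"rx":0,"ry":0,"rz":0}]' >/dev/null
python3 -m inch '[{"dx":-0.2255,"dy":-0.032,"dz":0.003,"rx":0,"ry":0,"rz":0},{"dx":-0.2255,"dy":-0.032,"dz":0.003,"rx":0,"ry":0,"rz":0},{"dx":-0.2255,"dy":-0.032,"dz":0.003,"rx":0,"ry":0,"rz":0},{"dx":-0.2255,"dy":-0.032,"dz":0.003,"rx":0,"ry":0,"rz":0}]'
python3 -m inch '[{"dx":-0.2255,"dy":-0.032,"dz":0.003,"rx":0,"ry":0,"rz":0},{"dx":-0.2255,"dy":-0.032,"dz":0.003,"rx":0,"ry":0,"rz":0},{"dx":-0.2255,"dy":-0.032,"dz":0.003,"rx":0,"ry":0,"rz":0},{"dx":-0.2255,"dy":-0.032,"dz":0.003,"rx":0,"ry":0,"rz":0},{"dx":-0.2255,"dy":-0.032,"dz":0.003,"rx":0,"ry":0,"rz":0}]'
python3 -c "
from h import *
save('wrist','w5.png')
for b in nets.boxes_of('wrist','coaster_right')[:3]: print(b['bbox'],b['confidence'],at_z('wrist',*b['bbox'][:2],.004))
plan((.334,-.305,.05,-.18),(.334,-.305,.018,-.18))"
```

```text
time: 11.05
tool_pos: [0.3869, -0.1342, 0.1769]
tool_rot: [-0.001, 0.769, 0.639, -0.001]
contact_force: [0.3, 0.2, -1.0]
gripper_width: 0.625
grasp_force: 61.3
time: 11.55
tool_pos: [0.3294, -0.3071, 0.1745]
tool_rot: [-0.002, 0.77, 0.638, 0.0]
contact_force: [1.1, 0.8, -2.0]
gripper_width: 0.626
grasp_force: 61.3
[283.9, 181.2, 98.3, 82.2] 0.74 [ 0.33826033 -0.29234677  0.004     ]
-> (0.334, -0.305, 0.05) -0.0006 0.0044 0.1561 | r -0.0013 -0.0028 -0.0020  rows 2.5
-> (0.334, -0.305, 0.018) 0.0000 -0.0000 0.0400 | r 0.0000 0.0000 0.0000  rows 0.6
```

View pics/w5.png

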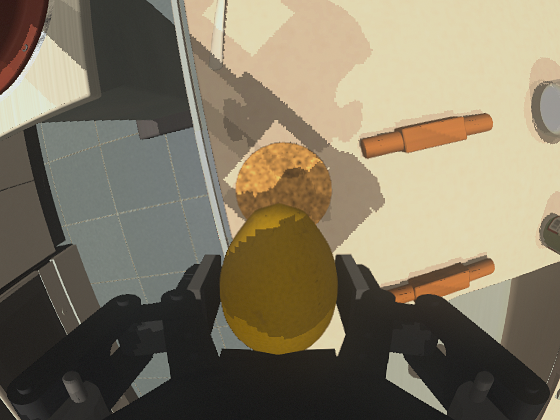

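The lemon is held above the right coaster, centred at about (284,189). Two muddlers lie at (427,135) and (445,280); I see no third.

```bash
python3 -m inch '[{"dx":0.003,"dy":0.006,"dz":0.06,"rx":0,"ry":-0.003,"rz":0},{"dx":0.003,"dy":0.006,"dz":0.12,"rx":0,"ry":-0.003,"rz":0},{"dx":0.003,"dy":0.006,"dz":0.17,"rx":0,"ry":-0.003,"rz":0},{"dx":0.003,"dy":0.006,"dz":0.18,"rx":0,"ry":-0.003,"rz":0},{"dx":0.003,"dy":0.006,"dz":0.18,"rx":0,"ry":-0.003,"rz":0}]' >/dev/null
python3 -m inch '[{"dx":0,"dy":0,"dz":0,"rx":0,"ry":0,"rz":0},{"dx":0,"dy":0,"dz":0,"rx":0,"ry":0,"rz":0}]'
```

```text
time: 12.35
tool_pos: [0.339, -0.3054, 0.0365]
tool_rot: [0.005, 0.768, 0.64, -0.001]
contact_force: [0.4, -0.1, -1.2]
gripper_width: 0.626
grasp_force: 61.3
```

```bash
python3 -m inch '[{"dx":0,"dy":0,"dz":0.012,"rx":0,"ry":0,"rz":0},{"dx":0,"dy":0,"dz":0.022,"rx":0,"ry":0,"rz":0},{"dx":0,"dy":0,"dz":0.022,"rx":0,"ry":0,"rz":0},{"dx":0,"dy":0,"dz":0.022,"rx":0,"ry":0,"rz":0}]'
python3 -m inch '[{"dx":0,"dy":0,"dz":0,"rx":0,"ry":0,"rz":0},{"dx":0,"dy":0,"dz":0,"rx":0,"ry":0,"rz":0},{"dx":0,"dy":0,"dz":0,"rx":0,"ry":0,"rz":0}]' 0.9
python3 -m inch '[{"dx":0,"dy":0,"dz":-0.05,"rx":0,"ry":0,"rz":0},{"dx":0,"dy":0,"dz":-0.1,"rx":0,"ry":0,"rz":0},{"dx":0,"dy":0,"dz":-0.2,"rx":0,"ry":0,"rz":0},{"dx":0,"dy":0,"dz":-0.2,"rx":0,"ry":0,"rz":0},{"dx":0,"dy":0,"dz":-0.2,"rx":0,"ry":0,"rz":0}]'
python3 -c "
from h import *
seg('wrist','lemon_mid',.03)
plan((.50,-.12,.2,0.0677))"
```

```text
time: 12.75
tool_pos: [0.3382, -0.3051, 0.0169]
tool_rot: [0.004, 0.768, 0.64, -0.001]
contact_force: [1.5, -1.3, 1.7]
gripper_width: 0.623
grasp_force: 60.2
time: 13.05
tool_pos: [0.337, -0.3035, 0.0157]
tool_rot: [0.001, 0.768, 0.64, -0.001]
contact_force: [-0.7, 0.2, 0.4]
gripper_width: 0.948
grasp_force: 0.0
time: 13.55
tool_pos: [0.3392, -0.3056, 0.1822]
tool_rot: [0.007, 0.768, 0.64, -0.001]
contact_force: [0.1, 0.3, 0.1]
gripper_width: 0.949
grasp_force: 0.0
lemon_mid [275.0, 197.0, 54.0, 74.0] 0.62 mean [ 0.3378 -0.3062] rectc [ 337.6 -305.6] [72.  52.5] axis yaw 1.356
-> (0.5, -0.12, 0.2) 0.1309 0.0794 -0.0151 | r 0.0007 0.0017 -0.0830  rows 2.5
-> (0.5, -0.12, 0.2) 0.1201 0.0950 -0.0149 | r 0.0007 0.0017 -0.0830  rows 2.5
```

```bash
python3 -c "
from h import *
plan((.502,0,.15,-1.503),(.502,0,.077,-1.503))"
```

```text
-> (0.502, 0, 0.15) 0.2051 0.0671 0.0157 | r 0.0018 0.0008 0.4406  rows 4.4
-> (0.502, 0, 0.15) 0.2031 -0.0729 0.0160 | r 0.0018 0.0008 0.4406  rows 4.4
-> (0.502, 0, 0.077) 0.0000 0.0000 0.0913 | r -0.0000 0.0000 0.0000  rows 1.5
```

```bash
python3 -m inch '[{"dx":0.205,"dy":0.067,"dz":0.0157,"rx":0.0018,"ry":0.0008,"rz":0.44},{"dx":0.205,"dy":0.067,"dz":0.0157,"rx":0.0018,"ry":0.0008,"rz":0.44},{"dx":0.205,"dy":0.067,"dz":0.0157,"rx":0.0018,"ry":0.0008,"rz":0.44},{"dx":0.205,"dy":0.067,"dz":0.0157,"rx":0.0018,"ry":0.0008,"rz":0.44},{"dx":0.205,"dy":0.067,"dz":0.0157,"rx":0.0018,"ry":0.0008,"rz":0.44}]' 0.1 >/dev/null
python3 -m inch '[{"dx":0.203,"dy":-0.073,"dz":0.016,"rx":0.0018,"ry":0.0008,"rz":0.44},{"dx":0.203,"dy":-0.073,"dz":0.016,"rx":0.0018,"ry":0.0008,"rz":0.44},{"dx":0.203,"dy":-0.073,"dz":0.016,"rx":0.0018,"ry":0.0008,"rz":0.44},{"dx":0.203,"dy":-0.073,"dz":0.016,"rx":0.0018,"ry":0.0008,"rz":0.44},{"dx":0.203,"dy":-0.073,"dz":0.016,"rx":0.0018,"ry":0.0008,"rz":0.44}]' >/dev/null
python3 -m inch '[{"dx":0,"dy":0,"dz":0,"rx":0,"ry":0,"rz":0},{"dx":0,"dy":0,"dz":0,"rx":0,"ry":0,"rz":0}]'
python3 -c "
from h import *
plan((.502,0,.078,-1.503))
save('wrist','w6.png')
for b in nets.boxes_of('wrist','cover_handle')[:3]: print(np.round(b['bbox']),b['confidence'],at_z('wrist',*b['bbox'][:2],.07))"
```

```text
time: 14.85
tool_pos: [0.5003, 0.0001, 0.1478]
tool_rot: [-0.001, 0.999, 0.036, -0.002]
contact_force: [0.4, -0.1, 0.5]
gripper_width: 0.551
grasp_force: 0.0
-> (0.502, 0, 0.078) 0.0024 0.0004 0.0873 | r -0.0008 0.0028 0.0031  rows 1.4
[282. 205. 244. 241.] 0.71 [ 0.51215991 -0.00247438  0.07      ]
```

View pics/w6.png

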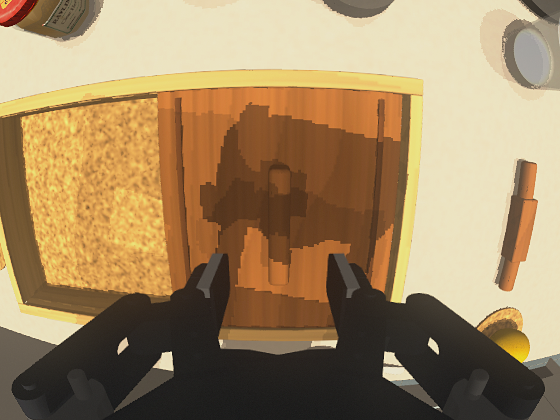

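The handle bar runs from (279,165) to (279,285), centred between the fingers. The tray is empty.

```bash
python3 -c "
from h import *
for u,v in((279,167),(279,285),(279,225)):print(at_z('wrist',u,v,.095).round(4))
for u,v in((424,80),(402,330),):print(at_z('wrist',u,v,.074).round(4))"
python3 -m inch '[{"dx":0.0024,"dy":0,"dz":0.04,"rx":0,"ry":0.0028,"rz":0.003},{"dx":0.0024,"dy":0,"dz":0.087,"rx":0,"ry":0.0028,"rz":0.003},{"dx":0.0024,"dy":0,"dz":0.087,"rx":0,"ry":0.0028,"rz":0.003},{"dx":0.0024,"dy":0,"dz":0.087,"rx":0,"ry":0.0028,"rz":0.003}]'
python3 -m inch '[{"dx":0,"dy":0,"dz":0,"rx":0,"ry":0,"rz":0},{"dx":0,"dy":0,"dz":0,"rx":0,"ry":0,"rz":0},{"dx":0,"dy":0,"dz":0,"rx":0,"ry":0,"rz":0},{"dx":0,"dy":0,"dz":0,"rx":0,"ry":0,"rz":0},{"dx":0,"dy":0,"dz":0,"rx":0,"ry":0,"rz":0}]' -1
python3 -c "
from h import *
p=np.array(state()['tool_pos']);c=np.array([.4965,.083]);u=np.array([-.0676,.9977]);print('cover',(p[:2]-c)@u+.089)
g=p[:2]+.172*u
plan((*g,p[2],-1.503))"
```

```text
[0.5421 0.0017 0.095 ]
[ 0.4623 -0.004   0.095 ]
[ 0.5052 -0.0009  0.095 ]
[ 0.6113 -0.0957  0.074 ]
[ 0.4102 -0.1143  0.074 ]
time: 15.35
tool_pos: [0.5028, -0.0003, 0.08]
tool_rot: [-0.001, 0.999, 0.032, 0.001]
contact_force: [-0.1, -0.3, -0.2]
gripper_width: 0.546
grasp_force: 0.0
time: 15.85
tool_pos: [0.505, -0.0001, 0.0827]
tool_rot: [0.0, 0.999, 0.033, 0.004]
contact_force: [-2.0, -1.0, 6.0]
gripper_width: 0.143
grasp_force: 61.5
cover 0.005539313467512255
-> (np.float64(0.4934131257302267), np.float64(0.17152996829395167), np.float64(0.08273030674048974)) -0.0005 -0.2150 -0.0001 | r 0.0004 -0.0047 -0.0016  rows 3.4
```

```bash
python3 -m inch '[{"dx":0,"dy":-0.045,"dz":0,"rx":0,"ry":0,"rz":0},{"dx":0,"dy":-0.095,"dz":0,"rx":0,"ry":0,"rz":0},{"dx":0,"dy":-0.145,"dz":0,"rx":0,"ry":0,"rz":0},{"dx":0,"dy":-0.19,"dz":0,"rx":0,"ry":0,"rz":0},{"dx":0,"dy":-0.207,"dz":0,"rx":0,"ry":0,"rz":0}]'
python3 -m inch '[{"dx":0,"dy":-0.004,"dz":0,"rx":0,"ry":0,"rz":0},{"dx":0,"dy":-0.007,"dz":0,"rx":0,"ry":0,"rz":0},{"dx":0,"dy":-0.007,"dz":0,"rx":0,"ry":0,"rz":0}]'
python3 -m inch '[{"dx":0,"dy":-0.003,"dz":0,"rx":0,"ry":0,"rz":0},{"dx":0,"dy":-0.005,"dz":0,"rx":0,"ry":0,"rz":0},{"dx":0,"dy":-0.005,"dz":0,"rx":0,"ry":0,"rz":0}]'
```

```text
time: 16.35
tool_pos: [0.4939, 0.1679, 0.0827]
tool_rot: [-0.0, 0.999, 0.034, 0.004]
contact_force: [-1.7, -2.7, 6.4]
gripper_width: 0.143
grasp_force: 61.6
time: 16.65
tool_pos: [0.4936, 0.1719, 0.0827]
tool_rot: [-0.001, 0.999, 0.033, 0.003]
contact_force: [-2.8, 0.8, 7.4]
gripper_width: 0.143
grasp_force: 61.7
time: 16.95
tool_pos: [0.4935, 0.1729, 0.0827]
tool_rot: [0.002, 0.999, 0.033, 0.003]
contact_force: [-2.5, -9.5, 9.2]
gripper_width: 0.144
grasp_force: 61.9
```

```bash
python3 -m inch '[{"dx":0,"dy":0.008,"dz":0,"rx":0,"ry":0,"rz":0},{"dx":0,"dy":0.008,"dz":0,"rx":0,"ry":0,"rz":0},{"dx":0,"dy":0.008,"dz":0,"rx":0,"ry":0,"rz":0}]' 0.1
python3 -m inch '[{"dx":0,"dy":0,"dz":-0.06,"rx":0,"ry":0,"rz":0},{"dx":0,"dy":0,"dz":-0.12,"rx":0,"ry":0,"rz":0},{"dx":0,"dy":0,"dz":-0.12,"rx":0,"ry":0,"rz":0},{"dx":0,"dy":0,"dz":-0.12,"rx":0,"ry":0,"rz":0}]'
python3 -c "
from h import *
plan((.475,-.28,.19,-1.53))"
```

```text
time: 17.25
tool_pos: [0.4924, 0.1686, 0.0802]
tool_rot: [-0.001, 0.999, 0.032, 0.002]
contact_force: [1.3, 0.8, -0.2]
gripper_width: 0.549
grasp_force: 0.0
time: 17.65
tool_pos: [0.4931, 0.1691, 0.1781]
tool_rot: [-0.001, 0.999, 0.033, 0.004]
contact_force: [-0.6, -0.0, -1.0]
gripper_width: 0.55
grasp_force: 0.0
-> (0.475, -0.28, 0.19) -0.0296 0.2793 -0.0080 | r -0.0005 -0.0024 0.0082  rows 4.5
-> (0.475, -0.28, 0.19) -0.0262 0.2797 -0.0077 | r -0.0005 -0.0024 0.0082  rows 4.5
```

```bash
python3 -c "
from h import *
save('wrist','w7.png'); s=np.array(state()['tool_pos']);print(s)
i=optics.camera_info('wrist');print([np.round(proj('wrist',(.4975+a*.9977-b*.0676,.083+a*.0676+b*.9977,.069)),1) for a,b in((0,.003),(0,.007),(0.05,.003))])
print([np.round(proj('wrist',(.4975+a*.9977-b*.0676,.083+a*.0676+b*.9977,.095)),1) for a,b in((0,.089-.007),(0,.089+.007))])
im=cv2.imread('pics/w7.png');cv2.imwrite('pics/w7c.png',im)
"
```

```text
[0.49195713 0.1688046  0.1760434 ]
[array([378.7, 210.7]), array([374.2, 210.7]), array([382.4, 149.8])]
[array([283.4, 220.2]), array([264. , 220.2])]
```

View pics/w7.png

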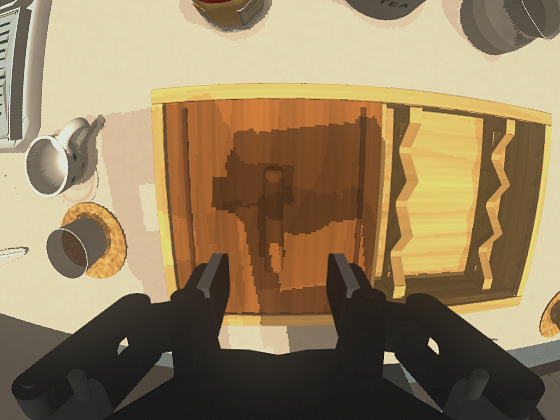

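The cover is back, with its front edge at about (381,200) within ~2 mm of the stop, and the saddle bay is fully open. The cup stands on the left coaster at (78,245). I'll press the cover home once more and release it without moving sideways.

```bash
python3 -m inch '[{"dx":0,"dy":0,"dz":0.06,"rx":0,"ry":0,"rz":0},{"dx":0,"dy":0,"dz":0.117,"rx":0,"ry":0,"rz":0},{"dx":0,"dy":0,"dz":0.117,"rx":0,"ry":0,"rz":0},{"dx":0,"dy":0,"dz":0.117,"rx":0,"ry":0,"rz":0}]' >/dev/null
python3 -m inch '[{"dx":0,"dy":0,"dz":0,"rx":0,"ry":0,"rz":0},{"dx":0,"dy":0,"dz":0,"rx":0,"ry":0,"rz":0},{"dx":0,"dy":-0.006,"dz":0,"rx":0,"ry":0,"rz":0},{"dx":0,"dy":-0.012,"dz":0,"rx":0,"ry":0,"rz":0},{"dx":0,"dy":-0.012,"dz":0,"rx":0,"ry":0,"rz":0}]' -1
python3 -m inch '[{"dx":0,"dy":0,"dz":0,"rx":0,"ry":0,"rz":0},{"dx":0,"dy":0,"dz":0,"rx":0,"ry":0,"rz":0},{"dx":0,"dy":0,"dz":0,"rx":0,"ry":0,"rz":0}]' 0.1
python3 -m inch '[{"dx":0,"dy":0,"dz":-0.06,"rx":0,"ry":0,"rz":0},{"dx":0,"dy":0,"dz":-0.13,"rx":0,"ry":0,"rz":0},{"dx":0,"dy":0,"dz":-0.13,"rx":0,"ry":0,"rz":0},{"dx":0,"dy":0,"dz":-0.13,"rx":0,"ry":0,"rz":0}]'
python3 -c "
from h import *
plan((.475,-.28,.19,-1.53))"
```

```text
time: 18.6
tool_pos: [0.4942, 0.1731, 0.0857]
tool_rot: [0.007, 0.999, 0.033, 0.004]
contact_force: [-0.9, -22.0, 9.2]
gripper_width: 0.138
grasp_force: 61.1
time: 18.9
tool_pos: [0.4922, 0.1788, 0.0834]
tool_rot: [-0.001, 0.999, 0.033, 0.002]
contact_force: [-0.4, 0.3, -0.2]
gripper_width: 0.553
grasp_force: 0.0
time: 19.3
tool_pos: [0.493, 0.179, 0.1898]
tool_rot: [-0.001, 0.999, 0.033, 0.005]
contact_force: [0.1, 0.7, -1.5]
gripper_width: 0.552
grasp_force: 0.0
-> (0.475, -0.28, 0.19) -0.0301 0.2855 -0.0009 | r -0.0006 -0.0031 0.0083  rows 4.6
-> (0.475, -0.28, 0.19) -0.0265 0.2859 -0.0005 | r -0.0006 -0.0031 0.0083  rows 4.6
```

Firmly at the stop (22 N). On to the muddlers.

```bash
python3 -m inch '[{"dx":-0.03,"dy":0.2855,"dz":0,"rx":0,"ry":-0.003,"rz":0.008},{"dx":-0.03,"dy":0.2855,"dz":0,"rx":0,"ry":-0.003,"rz":0.008},{"dx":-0.03,"dy":0.2855,"dz":0,"rx":0,"ry":-0.003,"rz":0.008},{"dx":-0.03,"dy":0.2855,"dz":0,"rx":0,"ry":-0.003,"rz":0.008},{"dx":-0.03,"dy":0.2855,"dz":0,"rx":0,"ry":-0.003,"rz":0.008}]' >/dev/null
python3 -m inch '[{"dx":-0.0265,"dy":0.286,"dz":0,"rx":0,"ry":-0.003,"rz":0.008},{"dx":-0.0265,"dy":0.286,"dz":0,"rx":0,"ry":-0.003,"rz":0.008},{"dx":-0.0265,"dy":0.286,"dz":0,"rx":0,"ry":-0.003,"rz":0.008},{"dx":-0.0265,"dy":0.286,"dz":0,"rx":0,"ry":-0.003,"rz":0.008},{"dx":-0.0265,"dy":0.286,"dz":0,"rx":0,"ry":-0.003,"rz":0.008}]' >/dev/null
python3 -m inch '[{"dx":0,"dy":0,"dz":0,"rx":0,"ry":0,"rz":0},{"dx":0,"dy":0,"dz":0,"rx":0,"ry":0,"rz":0}]'
python3 -c "
from h import *
save('wrist','w8.png')
seg('wrist','muddler_1_mid',.014,4)
"
```

```text
time: 20.5
tool_pos: [0.4725, -0.2803, 0.1841]
tool_rot: [-0.002, 1.0, 0.02, -0.004]
contact_force: [0.4, 0.4, 0.3]
gripper_width: 0.546
grasp_force: 0.0
muddler_1_mid [270.0, 173.0, 30.0, 152.0] 0.79 mean [ 0.4933 -0.2699] rectc [ 490.7 -269.7] [150.8  24.5] axis yaw -3.070
```

View pics/w8.png

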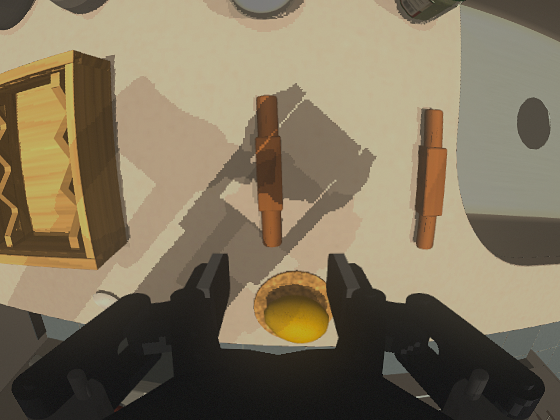

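Muddler 1 is at about (270,173) and muddler 2 at about (430,178); there are only two. The lemon is on its coaster at (295,320).

```bash
python3 -c "
from h import *
print(at_z('wrist',430,178,.014), at_z('wrist',433,110,.012),at_z('wrist',425,246,.012))
plan((.491,-.2695,.08,-1.50),(.491,-.2695,.005,-1.5))"
```

```text
[ 0.49698764 -0.43833705  0.014     ] [ 0.56847937 -0.43508947  0.012     ] [ 0.41984233 -0.44683291  0.012     ]
-> (0.491, -0.2695, 0.08) 0.0235 -0.0110 0.1315 | r -0.0014 0.0043 -0.0187  rows 2.1
-> (0.491, -0.2695, 0.005) 0.0000 -0.0000 0.0938 | r 0.0000 0.0000 0.0000  rows 1.5
```

```bash
python3 -m inch '[{"dx":0.0235,"dy":-0.011,"dz":0.06,"rx":-0.0014,"ry":0.0043,"rz":-0.0187},{"dx":0.0235,"dy":-0.011,"dz":0.12,"rx":-0.0014,"ry":0.0043,"rz":-0.0187},{"dx":0.0235,"dy":-0.011,"dz":0.17,"rx":-0.0014,"ry":0.0043,"rz":-0.0187},{"dx":0.0235,"dy":-0.011,"dz":0.2,"rx":-0.0014,"ry":0.0043,"rz":-0.0187},{"dx":0.0235,"dy":-0.011,"dz":0.2,"rx":-0.0014,"ry":0.0043,"rz":-0.0187}]' 0.2
python3 -m inch '[{"dx":0,"dy":0,"dz":0,"rx":0,"ry":0,"rz":0},{"dx":0,"dy":0,"dz":0,"rx":0,"ry":0,"rz":0}]'
python3 -c "
from h import *
plan((.491,-.2695,.005,-1.5))"
```

```text
time: 21.15
tool_pos: [0.488, -0.2675, 0.0215]
tool_rot: [-0.002, 0.999, 0.036, -0.003]
contact_force: [-0.7, 1.0, 0.5]
gripper_width: 0.597
grasp_force: 0.0
time: 21.35
tool_pos: [0.4927, -0.2718, 0.0288]
tool_rot: [0.002, 0.999, 0.035, 0.002]
contact_force: [0.2, 0.5, -0.3]
gripper_width: 0.601
grasp_force: 0.0
-> (0.491, -0.2695, 0.005) -0.0020 -0.0032 0.0297 | r 0.0027 -0.0029 -0.0006  rows 0.5
```

```bash
python3 -m inch '[{"dx":-0.002,"dy":-0.003,"dz":0.015,"rx":0,"ry":0,"rz":0},{"dx":-0.002,"dy":-0.003,"dz":0.0275,"rx":0,"ry":0,"rz":0},{"dx":-0.002,"dy":-0.003,"dz":0.0275,"rx":0,"ry":0,"rz":0},{"dx":-0.002,"dy":-0.003,"dz":0.0275,"rx":0,"ry":0,"rz":0}]'
python3 -m inch '[{"dx":0,"dy":0,"dz":0,"rx":0,"ry":0,"rz":0},{"dx":0,"dy":0,"dz":0,"rx":0,"ry":0,"rz":0},{"dx":0,"dy":0,"dz":0,"rx":0,"ry":0,"rz":0},{"dx":0,"dy":0,"dz":0,"rx":0,"ry":0,"rz":0},{"dx":0,"dy":0,"dz":0,"rx":0,"ry":0,"rz":0}]' -1
python3 -m inch '[{"dx":0,"dy":0,"dz":-0.05,"rx":0,"ry":0,"rz":0},{"dx":0,"dy":0,"dz":-0.11,"rx":0,"ry":0,"rz":0},{"dx":0,"dy":0,"dz":-0.18,"rx":0,"ry":0,"rz":0},{"dx":0,"dy":0,"dz":-0.18,"rx":0,"ry":0,"rz":0},{"dx":0,"dy":0,"dz":-0.18,"rx":0,"ry":0,"rz":0}]'
python3 -c "
from h import *
plan((.497,-.14,.15,-.7),(.5036,-.0068,.15,.068))"
```

```text
time: 21.75
tool_pos: [0.4888, -0.2687, 0.0037]
tool_rot: [0.0, 0.999, 0.035, 0.0]
contact_force: [0.2, -0.3, 0.3]
gripper_width: 0.606
grasp_force: 0.0
time: 22.25
tool_pos: [0.4897, -0.2694, 0.005]
tool_rot: [0.001, 0.999, 0.035, 0.001]
contact_force: [-0.0, -0.3, 3.0]
gripper_width: 0.265
grasp_force: 61.0
time: 22.75
tool_pos: [0.4901, -0.2694, 0.1504]
tool_rot: [0.002, 0.999, 0.035, 0.002]
contact_force: [-0.4, -0.1, -2.7]
gripper_width: 0.264
grasp_force: 60.6
-> (0.497, -0.14, 0.15) 0.0099 -0.0804 -0.0000 | r 0.0018 -0.0008 -0.2672  rows 2.7
-> (0.497, -0.14, 0.15) 0.0405 -0.0702 0.0002 | r 0.0018 -0.0008 -0.2672  rows 2.7
-> (0.5036, -0.0068, 0.15) 0.0663 -0.0505 -0.0000 | r 0.0000 0.0000 -0.2560  rows 2.6
-> (0.5036, -0.0068, 0.15) 0.0804 -0.0220 -0.0000 | r 0.0000 0.0000 -0.2560  rows 2.6
```

```bash
python3 -m inch '[{"dx":0.01,"dy":-0.08,"dz":0,"rx":0.0018,"ry":-0.0008,"rz":-0.267},{"dx":0.01,"dy":-0.08,"dz":0,"rx":0.0018,"ry":-0.0008,"rz":-0.267},{"dx":0.01,"dy":-0.08,"dz":0,"rx":0.0018,"ry":-0.0008,"rz":-0.267}]' >/dev/null
python3 -m inch '[{"dx":0.0405,"dy":-0.07,"dz":0,"rx":0.0018,"ry":-0.0008,"rz":-0.267},{"dx":0.0405,"dy":-0.07,"dz":0,"rx":0.0018,"ry":-0.0008,"rz":-0.267},{"dx":0.0405,"dy":-0.07,"dz":0,"rx":0.0018,"ry":-0.0008,"rz":-0.267}]' 
python3 -m inch '[{"dx":0.0663,"dy":-0.05,"dz":0,"rx":0,"ry":0,"rz":-0.256},{"dx":0.0663,"dy":-0.05,"dz":0,"rx":0,"ry":0,"rz":-0.256},{"dx":0.0663,"dy":-0.05,"dz":0,"rx":0,"ry":0,"rz":-0.256}]' >/dev/null
python3 -m inch '[{"dx":0.08,"dy":-0.022,"dz":0,"rx":0,"ry":0,"rz":-0.256},{"dx":0.08,"dy":-0.022,"dz":0,"rx":0,"ry":0,"rz":-0.256},{"dx":0.08,"dy":-0.022,"dz":0,"rx":0,"ry":0,"rz":-0.256},{"dx":0.08,"dy":-0.022,"dz":0,"rx":0,"ry":0,"rz":-0.256},{"dx":0.08,"dy":-0.022,"dz":0,"rx":0,"ry":0,"rz":-0.256}]' >/dev/null
python3 -m inch '[{"dx":0,"dy":0,"dz":0,"rx":0,"ry":0,"rz":0},{"dx":0,"dy":0,"dz":0,"rx":0,"ry":0,"rz":0}]'
python3 -c "
from h import *
i=optics.camera_info('wrist');im=save('wrist','w9.png')
im=np.ascontiguousarray(im[:,:,::-1])
def W(a,b,z): return (.4975+a*.9977-b*.0676,.083+a*.0676+b*.9977,z)
for a in(-.052,0,.052):
  for b in(-.145,-.035):
    cv2.circle(im,tuple(int(round(k)) for k in proj('wrist',W(a,b,.039),i)),3,(255,0,0),-1)
for a,b in((-.092,-.175),(.092,-.175),(-.092,-.005),(.092,-.005),(.104,-.185),(-.104,-.185)):
    cv2.circle(im,tuple(int(round(k)) for k in proj('wrist',W(a,b,.074 if b<-.01 else .058),i)),3,(0,0,255),-1)
cv2.imwrite('pics/w9o.png',im)
plan((.5036,-.0068,.034,.068))
"
```

```text
time: 23.35
tool_pos: [0.4942, -0.1369, 0.1445]
tool_rot: [-0.004, 0.905, 0.425, -0.003]
contact_force: [-1.3, -0.8, -1.3]
gripper_width: 0.262
grasp_force: 60.5
time: 24.35
tool_pos: [0.5027, -0.0075, 0.148]
tool_rot: [-0.002, 0.683, 0.73, -0.001]
contact_force: [-0.0, -0.2, -1.7]
gripper_width: 0.264
grasp_force: 60.5
-> (0.5036, -0.0068, 0.034) 0.0004 0.0015 0.1428 | r -0.0024 -0.0018 -0.0013  rows 2.3
```

View pics/w9o.png

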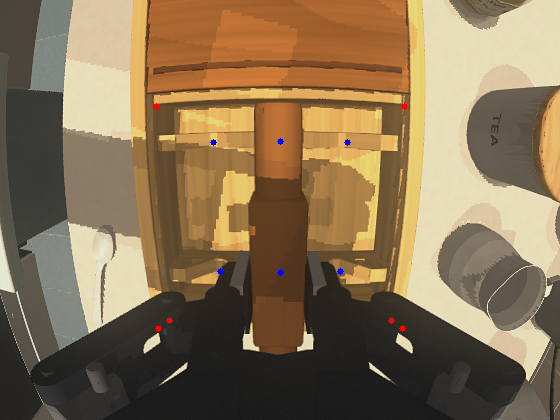

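The overlay points fit the walls, divider and rails to within a few mm, and the muddler hangs over the middle notches, aligned. Lowering it.

```bash
python3 -m inch '[{"dx":0,"dy":0.0015,"dz":0.06,"rx":-0.0024,"ry":-0.0018,"rz":-0.0013},{"dx":0,"dy":0.0015,"dz":0.1,"rx":-0.0024,"ry":-0.0018,"rz":-0.0013},{"dx":0,"dy":0.0015,"dz":0.12,"rx":-0.0024,"ry":-0.0018,"rz":-0.0013},{"dx":0,"dy":0.0015,"dz":0.12,"rx":-0.0024,"ry":-0.0018,"rz":-0.0013},{"dx":0,"dy":0.0015,"dz":0.12,"rx":-0.0024,"ry":-0.0018,"rz":-0.0013}]'
python3 -c "
from h import *
plan((.5036,-.0068,.033,.068))"
```

```text
time: 24.9
tool_pos: [0.5042, -0.0071, 0.053]
tool_rot: [0.0, 0.682, 0.731, 0.0]
contact_force: [-0.2, 0.5, 0.1]
gripper_width: 0.264
grasp_force: 60.5
-> (0.5036, -0.0068, 0.033) 0.0004 -0.0008 0.0251 | r 0.0006 0.0001 0.0005  rows 0.4
```

```bash
python3 -m inch '[{"dx":0,"dy":-0.0008,"dz":0.008,"rx":0,"ry":0,"rz":0},{"dx":0,"dy":-0.0008,"dz":0.016,"rx":0,"ry":0,"rz":0},{"dx":0,"dy":-0.0008,"dz":0.0245,"rx":0,"ry":0,"rz":0},{"dx":0,"dy":-0.0008,"dz":0.0245,"rx":0,"ry":0,"rz":0},{"dx":0,"dy":-0.0008,"dz":0.0245,"rx":0,"ry":0,"rz":0}]'
```

```text
time: 25.4
tool_pos: [0.5033, -0.0071, 0.0332]
tool_rot: [0.0, 0.682, 0.731, -0.0]
contact_force: [-2.1, -0.6, 3.5]
gripper_width: 0.266
grasp_force: 61.0
```

```bash
python3 -m inch '[{"dx":0,"dy":0,"dz":0,"rx":0,"ry":0,"rz":0},{"dx":0,"dy":0,"dz":0,"rx":0,"ry":0,"rz":0},{"dx":0,"dy":0,"dz":0,"rx":0,"ry":0,"rz":0}]' -0.15
python3 -m inch '[{"dx":0,"dy":0,"dz":-0.05,"rx":0,"ry":0,"rz":0},{"dx":0,"dy":0,"dz":-0.11,"rx":0,"ry":0,"rz":0},{"dx":0,"dy":0,"dz":-0.16,"rx":0,"ry":0,"rz":0},{"dx":0,"dy":0,"dz":-0.16,"rx":0,"ry":0,"rz":0},{"dx":0,"dy":0,"dz":-0.16,"rx":0,"ry":0,"rz":0}]'
python3 -c "
from h import *
seg('wrist','muddler_1_mid',.045,2)
plan((.49,-.22,.16,-.75),(.475,-.44,.16,-1.495))"
```

```text
time: 25.7
tool_pos: [0.5033, -0.0068, 0.0329]
tool_rot: [0.0, 0.682, 0.731, 0.0]
contact_force: [0.3, -0.1, -0.7]
gripper_width: 0.427
grasp_force: 0.0
time: 26.2
tool_pos: [0.504, -0.007, 0.1623]
tool_rot: [0.001, 0.682, 0.731, 0.001]
contact_force: [-0.8, -0.7, 0.1]
gripper_width: 0.431
grasp_force: 0.0
muddler_1_mid [272.0, 200.0, 33.0, 176.0] 0.97 mean [ 5.006e-01 -4.000e-04] rectc [500.5  -4.9] [ 26.8 151.1] axis yaw 1.634
-> (0.49, -0.22, 0.16) -0.1325 -0.0169 -0.0005 | r -0.0007 0.0001 0.2731  rows 2.7
-> (0.49, -0.22, 0.16) -0.1282 0.0373 -0.0005 | r -0.0007 0.0001 0.2731  rows 2.7
-> (0.475, -0.44, 0.16) -0.1070 0.0869 -0.0000 | r 0.0000 0.0000 0.2483  rows 2.5
-> (0.475, -0.44, 0.16) -0.0680 0.1198 -0.0000 | r 0.0000 0.0000 0.2483  rows 2.5
```

```bash
python3 -m inch '[{"dx":-0.1325,"dy":-0.017,"dz":0,"rx":0,"ry":0,"rz":0.273},{"dx":-0.1325,"dy":-0.017,"dz":0,"rx":0,"ry":0,"rz":0.273},{"dx":-0.1325,"dy":-0.017,"dz":0,"rx":0,"ry":0,"rz":0.273}]' 0.2 >/dev/null
python3 -m inch '[{"dx":-0.128,"dy":0.037,"dz":0,"rx":0,"ry":0,"rz":0.273},{"dx":-0.128,"dy":0.037,"dz":0,"rx":0,"ry":0,"rz":0.273},{"dx":-0.128,"dy":0.037,"dz":0,"rx":0,"ry":0,"rz":0.273}]'  >/dev/null
python3 -m inch '[{"dx":-0.107,"dy":0.087,"dz":0,"rx":0,"ry":0,"rz":0.248},{"dx":-0.107,"dy":0.087,"dz":0,"rx":0,"ry":0,"rz":0.248},{"dx":-0.107,"dy":0.087,"dz":0,"rx":0,"ry":0,"rz":0.248}]' >/dev/null
python3 -m inch '[{"dx":-0.068,"dy":0.12,"dz":0,"rx":0,"ry":0,"rz":0.248},{"dx":-0.068,"dy":0.12,"dz":0,"rx":0,"ry":0,"rz":0.248},{"dx":-0.068,"dy":0.12,"dz":0,"rx":0,"ry":0,"rz":0.248},{"dx":-0.068,"dy":0.12,"dz":0,"rx":0,"ry":0,"rz":0.248},{"dx":-0.068,"dy":0.12,"dz":0,"rx":0,"ry":0,"rz":0.248}]' >/dev/null
python3 -m inch '[{"dx":0,"dy":0,"dz":0,"rx":0,"ry":0,"rz":0},{"dx":0,"dy":0,"dz":0,"rx":0,"ry":0,"rz":0}]'
python3 -c "
from h import *
seg('wrist','muddler_1_mid',.014,2)
plan((.494,-.441,.03,-1.495))"
```

```text
time: 27.9
tool_pos: [0.4762, -0.4388, 0.1606]
tool_rot: [-0.0, 0.999, 0.04, 0.0]
contact_force: [0.4, -0.2, 0.2]
gripper_width: 0.6
grasp_force: 0.0
muddler_1_mid [8.0, 158.0, 16.0, 171.0] 0.69 mean [ 0.4661 -0.1075] rectc [ 500.3 -111.6] [ 34.1 213.4] axis yaw 3.106
muddler_1_mid [270.0, 2.0, 28.0, 4.0] 0.67 mean [ 0.6584 -0.4201] rectc [ 658.2 -419.5] [ 2.1 20.5] axis yaw 1.618
-> (0.494, -0.441, 0.03) 0.0218 0.0039 0.1638 | r 0.0001 -0.0003 0.0019  rows 2.6
```

```bash
python3 -c "
from h import *
seg('wrist','muddler_2_mid',.014,4)
im=save('wrist','w10.png')
h=cv2.cvtColor(im,cv2.COLOR_RGB2HSV);m=((h[...,0]<15)&(h[...,1]>120)).astype(np.uint8)
m[:, :200]=0;m[300:]=0
n,l,st,c=cv2.connectedComponentsWithStats(m)
for k in range(1,n):
  if st[k,4]>300:
    ys,xs=np.nonzero(l==k);P=np.array([at_z('wrist',x,y,.014)[:2] for x,y in zip(xs,ys)])*1000
    print(st[k],cv2.minAreaRect(P.astype(np.float32)))
"
```

```text
Traceback (most recent call last):
  File "h.py", line 12, in at_z
    o,d=ray(cam,u,v,info); return o+d*(z-o[2])/d[2]
        ~~~^^^^^^^^^^^^^^
  File "h.py", line 5, in ray
    c=info or optics.camera_info(cam); R=np.array(c['R']);t=np.array(c['t'])
              ~~~~~~~~~~~~~~~~~~^^^^^
ValueError: time passes only in moves, steps and waits
```

```bash
python3 -c "
from h import *
i=optics.camera_info('wrist')
im=cv2.imread('pics/w10.png')
h=cv2.cvtColor(im,cv2.COLOR_BGR2HSV);m=((h[...,0]<15)&(h[...,1]>120)).astype(np.uint8)
m[300:]=0
n,l,st,c=cv2.connectedComponentsWithStats(m)
for k in range(1,n):
  if st[k,4]>300:
    ys,xs=np.nonzero(l==k);P=np.array([at_z('wrist',x,y,.014,i)[:2] for x,y in zip(xs,ys)])*1000
    print(st[k],cv2.minAreaRect(P.astype(np.float32)))
"
```

```text
[ 267   98   27  162 3723] ((491.94293212890625, -440.613525390625), (151.1333770751953, 23.631071090698242), 4.087977886199951)
```

```bash
python3 -m inch '[{"dx":0.019,"dy":0.0035,"dz":0.06,"rx":0,"ry":0,"rz":0},{"dx":0.019,"dy":0.0035,"dz":0.12,"rx":0,"ry":0,"rz":0},{"dx":0.019,"dy":0.0035,"dz":0.163,"rx":0,"ry":0,"rz":0},{"dx":0.019,"dy":0.0035,"dz":0.163,"rx":0,"ry":0,"rz":0},{"dx":0.019,"dy":0.0035,"dz":0.163,"rx":0,"ry":0,"rz":0}]' >/dev/null
python3 -m inch '[{"dx":0,"dy":0,"dz":0,"rx":0,"ry":0,"rz":0}]'
python3 -c "
from h import *
plan((.492,-.4406,.005,-1.5))"
```

```text
time: 28.75
tool_pos: [0.493, -0.4435, 0.034]
tool_rot: [0.002, 0.999, 0.039, 0.002]
contact_force: [0.9, -0.1, 1.1]
gripper_width: 0.596
grasp_force: 0.0
-> (0.492, -0.4406, 0.005) -0.0011 -0.0039 0.0362 | r 0.0029 -0.0025 0.0042  rows 0.6
```

```bash
python3 -m inch '[{"dx":-0.001,"dy":-0.003,"dz":0.018,"rx":0,"ry":0,"rz":0},{"dx":-0.001,"dy":-0.003,"dz":0.034,"rx":0,"ry":0,"rz":0},{"dx":-0.001,"dy":-0.003,"dz":0.034,"rx":0,"ry":0,"rz":0},{"dx":-0.001,"dy":-0.003,"dz":0.034,"rx":0,"ry":0,"rz":0}]'
python3 -m inch '[{"dx":0,"dy":0,"dz":0,"rx":0,"ry":0,"rz":0},{"dx":0,"dy":0,"dz":0,"rx":0,"ry":0,"rz":0},{"dx":0,"dy":0,"dz":0,"rx":0,"ry":0,"rz":0},{"dx":0,"dy":0,"dz":0,"rx":0,"ry":0,"rz":0},{"dx":0,"dy":0,"dz":0,"rx":0,"ry":0,"rz":0}]' -1
python3 -m inch '[{"dx":0,"dy":0,"dz":-0.05,"rx":0,"ry":0,"rz":0},{"dx":0,"dy":0,"dz":-0.11,"rx":0,"ry":0,"rz":0},{"dx":0,"dy":0,"dz":-0.18,"rx":0,"ry":0,"rz":0},{"dx":0,"dy":0,"dz":-0.18,"rx":0,"ry":0,"rz":0},{"dx":0,"dy":0,"dz":-0.18,"rx":0,"ry":0,"rz":0}]'
python3 -c "
from h import *
plan((.47,-.22,.15,-.75),(.4517,-.0103,.15,.068))"
```

```text
time: 29.15
tool_pos: [0.49, -0.4389, 0.0025]
tool_rot: [-0.001, 0.999, 0.039, -0.0]
contact_force: [0.3, 0.2, 0.3]
gripper_width: 0.599
grasp_force: 0.0
time: 29.65
tool_pos: [0.4909, -0.44, 0.0042]
tool_rot: [0.001, 0.999, 0.039, 0.001]
contact_force: [0.8, -1.1, 3.4]
gripper_width: 0.263
grasp_force: 60.9
time: 30.15
tool_pos: [0.4912, -0.4404, 0.1499]
tool_rot: [0.002, 0.999, 0.039, 0.002]
contact_force: [-0.9, 0.0, -2.2]
gripper_width: 0.268
grasp_force: 60.4
-> (0.47, -0.22, 0.15) -0.0026 -0.1384 -0.0006 | r 0.0016 -0.0005 -0.2479  rows 2.5
-> (0.47, -0.22, 0.15) 0.0478 -0.1299 -0.0003 | r 0.0016 -0.0005 -0.2479  rows 2.5
-> (0.4517, -0.0103, 0.15) 0.0881 -0.0977 0.0000 | r -0.0000 -0.0000 -0.2727  rows 2.7
-> (0.4517, -0.0103, 0.15) 0.1197 -0.0546 0.0000 | r -0.0000 -0.0000 -0.2727  rows 2.7
```

```bash
python3 -m inch '[{"dx":-0.0026,"dy":-0.138,"dz":0,"rx":0.0016,"ry":0,"rz":-0.248},{"dx":-0.0026,"dy":-0.138,"dz":0,"rx":0.0016,"ry":0,"rz":-0.248},{"dx":-0.0026,"dy":-0.138,"dz":0,"rx":0.0016,"ry":0,"rz":-0.248}]' >/dev/null
python3 -m inch '[{"dx":0.048,"dy":-0.13,"dz":0,"rx":0.0016,"ry":0,"rz":-0.248},{"dx":0.048,"dy":-0.13,"dz":0,"rx":0.0016,"ry":0,"rz":-0.248},{"dx":0.048,"dy":-0.13,"dz":0,"rx":0.0016,"ry":0,"rz":-0.248}]'
python3 -m inch '[{"dx":0.088,"dy":-0.0977,"dz":0,"rx":0,"ry":0,"rz":-0.2727},{"dx":0.088,"dy":-0.0977,"dz":0,"rx":0,"ry":0,"rz":-0.2727},{"dx":0.088,"dy":-0.0977,"dz":0,"rx":0,"ry":0,"rz":-0.2727}]' >/dev/null
python3 -m inch '[{"dx":0.1197,"dy":-0.0546,"dz":0,"rx":0,"ry":0,"rz":-0.2727},{"dx":0.1197,"dy":-0.0546,"dz":0,"rx":0,"ry":0,"rz":-0.2727},{"dx":0.1197,"dy":-0.0546,"dz":0,"rx":0,"ry":0,"rz":-0.2727},{"dx":0.1197,"dy":-0.0546,"dz":0,"rx":0,"ry":0,"rz":-0.2727},{"dx":0.1197,"dy":-0.0546,"dz":0,"rx":0,"ry":0,"rz":-0.2727}]' >/dev/null
python3 -m inch '[{"dx":0,"dy":0,"dz":0,"rx":0,"ry":0,"rz":0},{"dx":0,"dy":0,"dz":0,"rx":0,"ry":0,"rz":0}]'
python3 -c "
from h import *
save('wrist','w11.png')
plan((.4515,-.0103,.034,.068))
"
```

```text
time: 30.75
tool_pos: [0.4665, -0.214, 0.1432]
tool_rot: [-0.006, 0.915, 0.402, -0.002]
contact_force: [0.1, 0.1, -1.2]
gripper_width: 0.266
grasp_force: 60.4
time: 31.75
tool_pos: [0.4507, -0.0104, 0.148]
tool_rot: [-0.002, 0.683, 0.73, 0.001]
contact_force: [0.9, -1.8, -1.0]
gripper_width: 0.263
grasp_force: 60.4
-> (0.4515, -0.0103, 0.034) -0.0006 0.0012 0.1428 | r -0.0013 -0.0029 -0.0013  rows 2.3
```

View pics/w11.png

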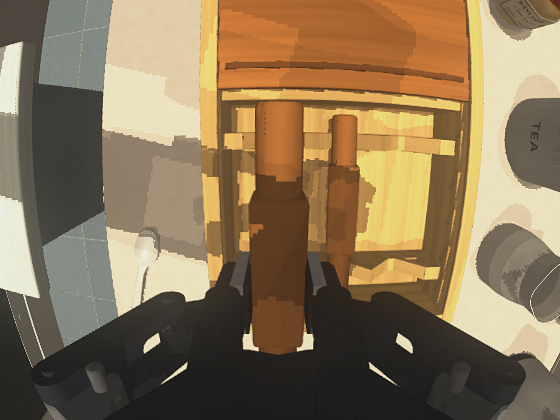

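Muddler 1 lies in the middle notches around (342,200). Muddler 2 hangs over the near pair.

```bash
python3 -m inch '[{"dx":0,"dy":0.0012,"dz":0.06,"rx":-0.0013,"ry":-0.0029,"rz":-0.0013},{"dx":0,"dy":0.0012,"dz":0.1,"rx":-0.0013,"ry":-0.0029,"rz":-0.0013},{"dx":0,"dy":0.0012,"dz":0.12,"rx":-0.0013,"ry":-0.0029,"rz":-0.0013},{"dx":0,"dy":0.0012,"dz":0.12,"rx":-0.0013,"ry":-0.0029,"rz":-0.0013},{"dx":0,"dy":0.0012,"dz":0.12,"rx":-0.0013,"ry":-0.0029,"rz":-0.0013}]'
python3 -m inch '[{"dx":0,"dy":0,"dz":0.008,"rx":0,"ry":0,"rz":0},{"dx":0,"dy":0,"dz":0.016,"rx":0,"ry":0,"rz":0},{"dx":0,"dy":0,"dz":0.0245,"rx":0,"ry":0,"rz":0},{"dx":0,"dy":0,"dz":0.0245,"rx":0,"ry":0,"rz":0},{"dx":0,"dy":0,"dz":0.0245,"rx":0,"ry":0,"rz":0}]'
```

```text
time: 32.3
tool_pos: [0.452, -0.0095, 0.0529]
tool_rot: [0.0, 0.682, 0.731, 0.0]
contact_force: [0.6, 0.7, -2.1]
gripper_width: 0.261
grasp_force: 60.4
time: 32.8
tool_pos: [0.4516, -0.0092, 0.0329]
tool_rot: [0.0, 0.682, 0.732, 0.0]
contact_force: [-2.4, -1.1, 0.6]
gripper_width: 0.268
grasp_force: 60.6
```

```bash
python3 -m inch '[{"dx":0,"dy":0,"dz":0,"rx":0,"ry":0,"rz":0},{"dx":0,"dy":0,"dz":0,"rx":0,"ry":0,"rz":0},{"dx":0,"dy":0,"dz":0,"rx":0,"ry":0,"rz":0}]' -0.15
python3 -m inch '[{"dx":0,"dy":0,"dz":-0.05,"rx":0,"ry":0,"rz":0},{"dx":0,"dy":0,"dz":-0.11,"rx":0,"ry":0,"rz":0},{"dx":0,"dy":0,"dz":-0.2,"rx":0,"ry":0,"rz":0},{"dx":0,"dy":0,"dz":-0.2,"rx":0,"ry":0,"rz":0},{"dx":0,"dy":0,"dz":-0.2,"rx":0,"ry":0,"rz":0}]'
python3 -c "
from h import *
seg('wrist','muddler_1_mid',.045,4); save('wrist','w12.png')
plan((.475,.08,.17,-.75),(.4915,.1718,.15,-1.503))"
```

```text
time: 33.1
tool_pos: [0.4518, -0.0091, 0.033]
tool_rot: [0.0, 0.682, 0.732, 0.0]
contact_force: [-0.2, 0.1, -0.6]
gripper_width: 0.422
grasp_force: 0.0
time: 33.6
tool_pos: [0.4544, -0.0095, 0.1983]
tool_rot: [0.004, 0.682, 0.732, 0.003]
contact_force: [0.6, -0.7, -0.4]
gripper_width: 0.426
grasp_force: 0.0
muddler_1_mid [327.0, 190.0, 26.0, 148.0] 0.6 mean [0.4996 0.0043] rectc [500.3  -1.8] [ 24.7 143.5] axis yaw 1.631
-> (0.475, 0.08, 0.17) 0.0544 0.0190 0.0135 | r -0.0004 0.0000 0.2735  rows 2.7
-> (0.475, 0.08, 0.17) 0.0574 -0.0043 0.0135 | r -0.0004 0.0000 0.2735  rows 2.7
-> (0.4915, 0.1718, 0.15) 0.0490 -0.0316 0.0125 | r 0.0000 0.0000 0.2510  rows 2.5
-> (0.4915, 0.1718, 0.15) 0.0340 -0.0474 0.0125 | r 0.0000 0.0000 0.2510  rows 2.5
```

View pics/w12.png

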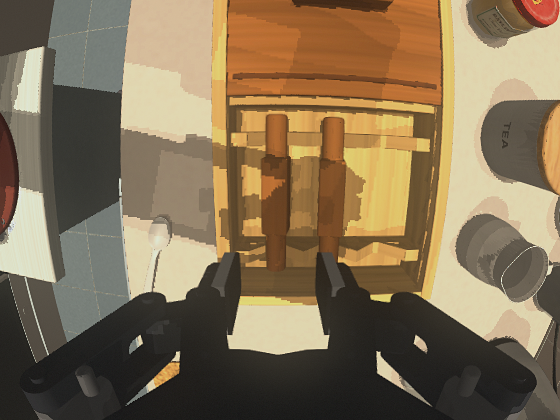

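Both muddlers lie parallel in their notches, at (277,190) and (331,190). Now to shut the cover.

```bash
python3 -m inch '[{"dx":0.0544,"dy":0.019,"dz":0.0135,"rx":0,"ry":0,"rz":0.2735},{"dx":0.0544,"dy":0.019,"dz":0.0135,"rx":0,"ry":0,"rz":0.2735},{"dx":0.0544,"dy":0.019,"dz":0.0135,"rx":0,"ry":0,"rz":0.2735}]' 0.1 >/dev/null
python3 -m inch '[{"dx":0.0574,"dy":-0.0043,"dz":0.0135,"rx":0,"ry":0,"rz":0.2735},{"dx":0.0574,"dy":-0.0043,"dz":0.0135,"rx":0,"ry":0,"rz":0.2735},{"dx":0.0574,"dy":-0.0043,"dz":0.0135,"rx":0,"ry":0,"rz":0.2735}]' >/dev/null
python3 -m inch '[{"dx":0.049,"dy":-0.0316,"dz":0.0125,"rx":0,"ry":0,"rz":0.251},{"dx":0.049,"dy":-0.0316,"dz":0.0125,"rx":0,"ry":0,"rz":0.251},{"dx":0.049,"dy":-0.0316,"dz":0.0125,"rx":0,"ry":0,"rz":0.251}]' >/dev/null
python3 -m inch '[{"dx":0.034,"dy":-0.0474,"dz":0.0125,"rx":0,"ry":0,"rz":0.251},{"dx":0.034,"dy":-0.0474,"dz":0.0125,"rx":0,"ry":0,"rz":0.251},{"dx":0.034,"dy":-0.0474,"dz":0.0125,"rx":0,"ry":0,"rz":0.251},{"dx":0.034,"dy":-0.0474,"dz":0.0125,"rx":0,"ry":0,"rz":0.251},{"dx":0.034,"dy":-0.0474,"dz":0.0125,"rx":0,"ry":0,"rz":0.251}]' >/dev/null
python3 -m inch '[{"dx":0,"dy":0,"dz":0,"rx":0,"ry":0,"rz":0},{"dx":0,"dy":0,"dz":0,"rx":0,"ry":0,"rz":0}]'
python3 -c "
from h import *
plan((.4935,.1729,.081,-1.503))"
```

```text
time: 35.35
tool_pos: [0.4921, 0.1714, 0.151]
tool_rot: [0.0, 0.999, 0.034, 0.0]
contact_force: [0.2, 0.5, 0.4]
gripper_width: 0.549
grasp_force: 0.0
-> (0.4935, 0.1729, 0.081) 0.0019 -0.0017 0.0875 | r 0.0001 -0.0001 0.0001  rows 1.4
```

```bash
python3 -m inch '[{"dx":0.0019,"dy":-0.0017,"dz":0.04,"rx":0,"ry":0,"rz":0},{"dx":0.0019,"dy":-0.0017,"dz":0.085,"rx":0,"ry":0,"rz":0},{"dx":0.0019,"dy":-0.0017,"dz":0.085,"rx":0,"ry":0,"rz":0},{"dx":0.0019,"dy":-0.0017,"dz":0.085,"rx":0,"ry":0,"rz":0}]'
python3 -m inch '[{"dx":0,"dy":0,"dz":0,"rx":0,"ry":0,"rz":0},{"dx":0,"dy":0,"dz":0,"rx":0,"ry":0,"rz":0},{"dx":0,"dy":0,"dz":0,"rx":0,"ry":0,"rz":0},{"dx":0,"dy":0,"dz":0,"rx":0,"ry":0,"rz":0},{"dx":0,"dy":0,"dz":0,"rx":0,"ry":0,"rz":0}]' -1
python3 -m inch '[{"dx":0,"dy":0.045,"dz":0,"rx":0,"ry":0,"rz":0},{"dx":0,"dy":0.095,"dz":0,"rx":0,"ry":0,"rz":0},{"dx":0,"dy":0.145,"dz":0,"rx":0,"ry":0,"rz":0},{"dx":0,"dy":0.195,"dz":0,"rx":0,"ry":0,"rz":0},{"dx":0,"dy":0.214,"dz":0,"rx":0,"ry":0,"rz":0}]'
python3 -m inch '[{"dx":0,"dy":0.004,"dz":0,"rx":0,"ry":0,"rz":0},{"dx":0,"dy":0.008,"dz":0,"rx":0,"ry":0,"rz":0},{"dx":0,"dy":0.008,"dz":0,"rx":0,"ry":0,"rz":0}]'
python3 -m inch '[{"dx":0,"dy":0.003,"dz":0,"rx":0,"ry":0,"rz":0},{"dx":0,"dy":0.006,"dz":0,"rx":0,"ry":0,"rz":0},{"dx":0,"dy":0.006,"dz":0,"rx":0,"ry":0,"rz":0}]'
```

```text
time: 35.75
tool_pos: [0.4933, 0.1729, 0.0832]
tool_rot: [0.0, 0.999, 0.034, -0.0]
contact_force: [1.2, -0.2, 1.0]
gripper_width: 0.55
grasp_force: 0.0
time: 36.25
tool_pos: [0.4953, 0.1729, 0.0858]
tool_rot: [0.0, 0.999, 0.034, 0.002]
contact_force: [-1.5, -3.6, 6.2]
gripper_width: 0.14
grasp_force: 60.5
time: 36.75
tool_pos: [0.5068, 0.0, 0.0858]
tool_rot: [0.0, 0.999, 0.032, 0.002]
contact_force: [-1.5, 2.4, 6.9]
gripper_width: 0.143
grasp_force: 60.8
time: 37.05
tool_pos: [0.5071, -0.0047, 0.0858]
tool_rot: [0.0, 0.999, 0.033, 0.002]
contact_force: [-2.9, -1.8, 7.6]
gripper_width: 0.141
grasp_force: 60.8
time: 37.35
tool_pos: [0.5071, -0.005, 0.0858]
tool_rot: [-0.005, 0.999, 0.033, 0.002]
contact_force: [-3.9, 14.9, 8.9]
gripper_width: 0.139
grasp_force: 61.1
```

```bash
python3 -m inch '[{"dx":0,"dy":0,"dz":0,"rx":0,"ry":0,"rz":0},{"dx":0,"dy":0,"dz":0,"rx":0,"ry":0,"rz":0},{"dx":0,"dy":0,"dz":0,"rx":0,"ry":0,"rz":0}]' 0.1
python3 -m inch '[{"dx":0,"dy":0,"dz":-0.06,"rx":0,"ry":0,"rz":0},{"dx":0,"dy":0,"dz":-0.12,"rx":0,"ry":0,"rz":0},{"dx":0,"dy":0,"dz":-0.14,"rx":0,"ry":0,"rz":0},{"dx":0,"dy":0,"dz":-0.14,"rx":0,"ry":0,"rz":0}]'
python3 -c "
from h import *
plan((.40,.385,.19,-1.503))"
```

```text
time: 37.65
tool_pos: [0.5061, -0.0089, 0.0835]
tool_rot: [0.0, 0.999, 0.034, 0.001]
contact_force: [-0.4, 0.1, 1.0]
gripper_width: 0.556
grasp_force: 0.0
time: 38.05
tool_pos: [0.5081, -0.0094, 0.1993]
tool_rot: [0.001, 0.999, 0.034, 0.004]
contact_force: [1.1, 0.2, 0.4]
gripper_width: 0.552
grasp_force: 0.0
-> (0.4, 0.385, 0.19) -0.0509 -0.2505 0.0049 | r 0.0007 -0.0026 -0.0002  rows 4.1
-> (0.4, 0.385, 0.19) -0.0508 -0.2505 0.0054 | r 0.0007 -0.0026 -0.0002  rows 4.1
```

```bash
python3 -m inch '[{"dx":-0.051,"dy":-0.2505,"dz":0.005,"rx":0.0007,"ry":-0.0026,"rz":0},{"dx":-0.051,"dy":-0.2505,"dz":0.005,"rx":0.0007,"ry":-0.0026,"rz":0},{"dx":-0.051,"dy":-0.2505,"dz":0.005,"rx":0.0007,"ry":-0.0026,"rz":0},{"dx":-0.051,"dy":-0.2505,"dz":0.005,"rx":0.0007,"ry":-0.0026,"rz":0},{"dx":-0.051,"dy":-0.2505,"dz":0.005,"rx":0.0007,"ry":-0.0026,"rz":0}]' 0.7 >/dev/null
python3 -m inch '[{"dx":-0.051,"dy":-0.2505,"dz":0.005,"rx":0.0007,"ry":-0.0026,"rz":0},{"dx":-0.051,"dy":-0.2505,"dz":0.005,"rx":0.0007,"ry":-0.0026,"rz":0},{"dx":-0.051,"dy":-0.2505,"dz":0.005,"rx":0.0007,"ry":-0.0026,"rz":0},{"dx":-0.051,"dy":-0.2505,"dz":0.005,"rx":0.0007,"ry":-0.0026,"rz":0},{"dx":-0.051,"dy":-0.2505,"dz":0.005,"rx":0.0007,"ry":-0.0026,"rz":0}]' >/dev/null
python3 -m inch '[{"dx":0,"dy":0,"dz":0,"rx":0,"ry":0,"rz":0},{"dx":0,"dy":0,"dz":0,"rx":0,"ry":0,"rz":0}]'
python3 -c "
from h import *
seg('wrist','cup_mid',.05,2); 
plan((.4295,.3895,.07,-1.503),(.4295,.3895,.021,-1.503))"
```

```text
time: 39.25
tool_pos: [0.3976, 0.3841, 0.1861]
tool_rot: [0.0, 0.999, 0.033, -0.004]
contact_force: [-0.3, -0.6, 0.3]
gripper_width: 0.847
grasp_force: 0.0
cup_mid [275.0, 166.0, 68.0, 69.0] 0.92 mean [0.4278 0.3878] rectc [427.3 387.6] [57.8 57.2] axis yaw 2.122
-> (0.4295, 0.3895, 0.07) 0.0409 -0.0042 0.1458 | r -0.0007 0.0052 -0.0016  rows 2.4
-> (0.4295, 0.3895, 0.021) -0.0000 -0.0000 0.0613 | r 0.0000 -0.0000 0.0000  rows 1.0
```

```bash
python3 -m inch '[{"dx":0.0395,"dy":-0.004,"dz":0,"rx":0,"ry":0.005,"rz":-0.0016},{"dx":0.0395,"dy":-0.004,"dz":0.06,"rx":0,"ry":0.005,"rz":-0.0016},{"dx":0.0395,"dy":-0.004,"dz":0.12,"rx":0,"ry":0.005,"rz":-0.0016},{"dx":0.0395,"dy":-0.004,"dz":0.155,"rx":0,"ry":0.005,"rz":-0.0016},{"dx":0.0395,"dy":-0.004,"dz":0.155,"rx":0,"ry":0.005,"rz":-0.0016}]' >/dev/null
python3 -m inch '[{"dx":0,"dy":0,"dz":0,"rx":0,"ry":0,"rz":0},{"dx":0,"dy":0,"dz":0,"rx":0,"ry":0,"rz":0}]'
python3 -c "
from h import *
plan((.4285,.389,.021,-1.503))"
```

```text
time: 40.05
tool_pos: [0.4298, 0.3917, 0.0663]
tool_rot: [-0.002, 0.999, 0.035, 0.002]
contact_force: [0.8, -0.1, -0.2]
gripper_width: 0.852
grasp_force: 0.0
-> (0.4285, 0.389, 0.021) -0.0022 0.0035 0.0566 | r -0.0029 -0.0030 0.0009  rows 0.9
```

```bash
python3 -m inch '[{"dx":-0.002,"dy":0.0033,"dz":0.03,"rx":0,"ry":0,"rz":0},{"dx":-0.002,"dy":0.0033,"dz":0.0555,"rx":0,"ry":0,"rz":0},{"dx":-0.002,"dy":0.0033,"dz":0.0555,"rx":0,"ry":0,"rz":0},{"dx":-0.002,"dy":0.0033,"dz":0.0555,"rx":0,"ry":0,"rz":0}]'
python3 -m inch '[{"dx":0,"dy":0,"dz":0,"rx":0,"ry":0,"rz":0},{"dx":0,"dy":0,"dz":0,"rx":0,"ry":0,"rz":0},{"dx":0,"dy":0,"dz":0,"rx":0,"ry":0,"rz":0},{"dx":0,"dy":0,"dz":0,"rx":0,"ry":0,"rz":0},{"dx":0,"dy":0,"dz":0,"rx":0,"ry":0,"rz":0}]' -1
python3 -m inch '[{"dx":0,"dy":0,"dz":-0.05,"rx":0,"ry":0,"rz":0},{"dx":0,"dy":0,"dz":-0.11,"rx":0,"ry":0,"rz":0},{"dx":0,"dy":0,"dz":-0.17,"rx":0,"ry":0,"rz":0},{"dx":0,"dy":0,"dz":-0.17,"rx":0,"ry":0,"rz":0},{"dx":0,"dy":0,"dz":-0.17,"rx":0,"ry":0,"rz":0}]'
python3 -c "
from h import *
plan((.4422,.1594,.16,-1.503))"
```

```text
time: 40.45
tool_pos: [0.4276, 0.3891, 0.021]
tool_rot: [-0.002, 0.999, 0.035, 0.001]
contact_force: [0.1, -0.9, 0.1]
gripper_width: 0.848
grasp_force: 0.0
time: 40.95
tool_pos: [0.4282, 0.3894, 0.022]
tool_rot: [-0.002, 0.999, 0.035, 0.002]
contact_force: [-1.7, -1.8, 5.9]
gripper_width: 0.642
grasp_force: 63.3
time: 41.45
tool_pos: [0.4275, 0.3889, 0.1577]
tool_rot: [-0.002, 0.999, 0.035, 0.002]
contact_force: [-0.3, -0.1, -2.3]
gripper_width: 0.644
grasp_force: 64.2
-> (0.4422, 0.1594, 0.16) -0.0009 0.1438 -0.0021 | r -0.0015 -0.0015 0.0008  rows 2.3
-> (0.4422, 0.1594, 0.16) -0.0007 0.1438 -0.0018 | r -0.0015 -0.0015 0.0008  rows 2.3
```

```bash
python3 -m inch '[{"dx":0,"dy":0.06,"dz":0,"rx":-0.002,"ry":-0.003,"rz":0.001},{"dx":0,"dy":0.12,"dz":0,"rx":-0.002,"ry":-0.003,"rz":0.001},{"dx":-0.001,"dy":0.18,"dz":0,"rx":-0.002,"ry":-0.003,"rz":0.001},{"dx":-0.0015,"dy":0.24,"dz":0,"rx":-0.002,"ry":-0.003,"rz":0.001},{"dx":-0.0015,"dy":0.2875,"dz":0,"rx":-0.002,"ry":-0.003,"rz":0.001}]'>/dev/null
python3 -m inch '[{"dx":0,"dy":0,"dz":0,"rx":0,"ry":0,"rz":0},{"dx":0,"dy":0,"dz":0.04,"rx":0,"ry":0,"rz":0},{"dx":0,"dy":0,"dz":0.08,"rx":0,"ry":0,"rz":0},{"dx":0,"dy":0,"dz":0.11,"rx":0,"ry":0,"rz":0},{"dx":0,"dy":0,"dz":0.11,"rx":0,"ry":0,"rz":0}]'
python3 -m inch '[{"dx":0,"dy":0,"dz":0,"rx":0,"ry":0,"rz":0},{"dx":0,"dy":0,"dz":0,"rx":0,"ry":0,"rz":0}]'
python3 -c "
from h import *
plan((.4422,.1594,.049,-1.503))"
```

```text
time: 42.45
tool_pos: [0.436, 0.1581, 0.0607]
tool_rot: [0.001, 0.999, 0.034, -0.008]
contact_force: [-1.4, -0.1, -2.8]
gripper_width: 0.642
grasp_force: 64.6
time: 42.65
tool_pos: [0.4418, 0.159, 0.0678]
tool_rot: [0.0, 0.999, 0.034, -0.001]
contact_force: [1.2, -0.2, -0.3]
gripper_width: 0.649
grasp_force: 64.7
-> (0.4422, 0.1594, 0.049) 0.0005 -0.0005 0.0234 | r 0.0005 0.0015 0.0008  rows 0.4
```

```bash
python3 -m inch '[{"dx":0,"dy":0,"dz":0.01,"rx":0,"ry":0.001,"rz":0},{"dx":0,"dy":0,"dz":0.02,"rx":0,"ry":0.001,"rz":0},{"dx":0,"dy":0,"dz":0.023,"rx":0,"ry":0.001,"rz":0},{"dx":0,"dy":0,"dz":0.023,"rx":0,"ry":0.001,"rz":0},{"dx":0,"dy":0,"dz":0.023,"rx":0,"ry":0.001,"rz":0}]'
```

```text
time: 43.15
tool_pos: [0.441, 0.1585, 0.0482]
tool_rot: [0.0, 0.999, 0.034, -0.001]
contact_force: [0.6, 0.8, -0.5]
gripper_width: 0.646
grasp_force: 64.8
```

```bash
python3 -m inch '[{"dx":0,"dy":0,"dz":0,"rx":0,"ry":0,"rz":0},{"dx":0,"dy":0,"dz":0,"rx":0,"ry":0,"rz":0},{"dx":0,"dy":0,"dz":0,"rx":0,"ry":0,"rz":0}]' 0.65
python3 -m inch '[{"dx":0,"dy":0,"dz":-0.04,"rx":0,"ry":0,"rz":0},{"dx":0,"dy":0,"dz":-0.1,"rx":0,"ry":0,"rz":0},{"dx":0,"dy":0,"dz":-0.18,"rx":0,"ry":0,"rz":0},{"dx":0,"dy":0,"dz":-0.18,"rx":0,"ry":0,"rz":0},{"dx":0,"dy":0,"dz":-0.18,"rx":0,"ry":0,"rz":0}]'
python3 -c "
from h import *
seg('wrist','cup_mid',.05,1); 
plan((.43,-.1,.19,-.85),(.345,-.345,.19,-.215))"
```

```text
time: 43.45
tool_pos: [0.441, 0.1585, 0.0482]
tool_rot: [0.001, 0.999, 0.034, -0.001]
contact_force: [0.7, -0.7, -0.3]
gripper_width: 0.824
grasp_force: 0.0
time: 43.95
tool_pos: [0.4433, 0.159, 0.1957]
tool_rot: [0.0, 0.999, 0.034, 0.002]
contact_force: [0.1, 0.7, 0.4]
gripper_width: 0.824
grasp_force: 0.0
cup_mid [278.0, 209.0, 73.0, 75.0] 0.89 mean [0.4345 0.1578] rectc [432.8 157.8] [63.9 65.8] axis yaw 3.070
-> (0.43, -0.1, 0.19) -0.0177 0.1607 0.0007 | r -0.0001 0.0015 -0.2174  rows 2.6
-> (0.43, -0.1, 0.19) -0.0682 0.1466 0.0007 | r -0.0001 0.0015 -0.2174  rows 2.6
-> (0.345, -0.345, 0.19) -0.1410 0.0800 -0.0000 | r 0.0000 -0.0000 -0.2117  rows 2.6
-> (0.345, -0.345, 0.19) -0.1589 0.0320 -0.0000 | r 0.0000 -0.0000 -0.2117  rows 2.6
```

```bash
python3 -m inch '[{"dx":-0.0177,"dy":0.16,"dz":0,"rx":0,"ry":0.001,"rz":-0.217},{"dx":-0.0177,"dy":0.16,"dz":0,"rx":0,"ry":0.001,"rz":-0.217},{"dx":-0.0177,"dy":0.16,"dz":0,"rx":0,"ry":0.001,"rz":-0.217}]' 0.9 >/dev/null
python3 -m inch '[{"dx":-0.068,"dy":0.1466,"dz":0,"rx":0,"ry":0.001,"rz":-0.217},{"dx":-0.068,"dy":0.1466,"dz":0,"rx":0,"ry":0.001,"rz":-0.217},{"dx":-0.068,"dy":0.1466,"dz":0,"rx":0,"ry":0.001,"rz":-0.217}]' >/dev/null
python3 -m inch '[{"dx":-0.141,"dy":0.08,"dz":0,"rx":0,"ry":0,"rz":-0.212},{"dx":-0.141,"dy":0.08,"dz":0,"rx":0,"ry":0,"rz":-0.212},{"dx":-0.141,"dy":0.08,"dz":0,"rx":0,"ry":0,"rz":-0.212}]' >/dev/null
python3 -m inch '[{"dx":-0.159,"dy":0.032,"dz":0,"rx":0,"ry":0,"rz":-0.212},{"dx":-0.159,"dy":0.032,"dz":0,"rx":0,"ry":0,"rz":-0.212},{"dx":-0.159,"dy":0.032,"dz":0,"rx":0,"ry":0,"rz":-0.212},{"dx":-0.159,"dy":0.032,"dz":0,"rx":0,"ry":0,"rz":-0.212},{"dx":-0.159,"dy":0.032,"dz":0,"rx":0,"ry":0,"rz":-0.212}]' >/dev/null
python3 -m inch '[{"dx":0,"dy":0,"dz":0,"rx":0,"ry":0,"rz":0},{"dx":0,"dy":0,"dz":0,"rx":0,"ry":0,"rz":0}]'
python3 -c "
from h import *
seg('wrist','lemon_mid',.031,2)
plan((.338,-.3055,.06,-.215),(.338,-.3055,.016,-.215))"
```

```text
time: 45.65
tool_pos: [0.3456, -0.3428, 0.1914]
tool_rot: [-0.001, 0.778, 0.628, 0.0]
contact_force: [0.5, 1.0, 0.8]
gripper_width: 0.953
grasp_force: 0.0
lemon_mid [264.0, 159.0, 55.0, 74.0] 0.9 mean [ 0.3378 -0.3057] rectc [ 338.3 -305.1] [71.9 52.6] axis yaw 1.332
-> (0.338, -0.3055, 0.06) 0.0439 -0.0195 0.1651 | r -0.0001 -0.0002 0.0010  rows 2.8
-> (0.338, -0.3055, 0.016) 0.0000 -0.0000 0.0550 | r 0.0000 0.0000 0.0000  rows 0.9
```

```bash
python3 -m inch '[{"dx":0.044,"dy":-0.0195,"dz":0,"rx":0,"ry":0,"rz":0.01},{"dx":0.044,"dy":-0.0195,"dz":0.06,"rx":0,"ry":0,"rz":0.01},{"dx":0.044,"dy":-0.0195,"dz":0.12,"rx":0,"ry":0,"rz":0.01},{"dx":0.044,"dy":-0.0195,"dz":0.165,"rx":0,"ry":0,"rz":0.01},{"dx":0.044,"dy":-0.0195,"dz":0.165,"rx":0,"ry":0,"rz":0.01}]' >/dev/null
python3 -m inch '[{"dx":0,"dy":0,"dz":0,"rx":0,"ry":0,"rz":0},{"dx":0,"dy":0,"dz":0,"rx":0,"ry":0,"rz":0}]'
python3 -c "
from h import *
plan((.338,-.3055,.016,-.23))"
```

```text
time: 46.45
tool_pos: [0.3392, -0.308, 0.0632]
tool_rot: [0.002, 0.783, 0.621, 0.0]
contact_force: [-0.5, -0.2, 0.7]
gripper_width: 0.949
grasp_force: 0.0
-> (0.338, -0.3055, 0.016) 0.0029 -0.0024 0.0590 | r 0.0026 0.0020 0.0002  rows 0.9
```

```bash
python3 -m inch '[{"dx":0.003,"dy":-0.002,"dz":0.03,"rx":0,"ry":0,"rz":0},{"dx":0.003,"dy":-0.002,"dz":0.058,"rx":0,"ry":0,"rz":0},{"dx":0.003,"dy":-0.002,"dz":0.058,"rx":0,"ry":0,"rz":0},{"dx":0.003,"dy":-0.002,"dz":0.058,"rx":0,"ry":0,"rz":0}]'
python3 -m inch '[{"dx":0,"dy":0,"dz":0,"rx":0,"ry":0,"rz":0},{"dx":0,"dy":0,"dz":0,"rx":0,"ry":0,"rz":0},{"dx":0,"dy":0,"dz":0,"rx":0,"ry":0,"rz":0},{"dx":0,"dy":0,"dz":0,"rx":0,"ry":0,"rz":0},{"dx":0,"dy":0,"dz":0,"rx":0,"ry":0,"rz":0}]' -1
python3 -m inch '[{"dx":0,"dy":0,"dz":-0.05,"rx":0,"ry":0,"rz":0},{"dx":0,"dy":0,"dz":-0.11,"rx":0,"ry":0,"rz":0},{"dx":0,"dy":0,"dz":-0.17,"rx":0,"ry":0,"rz":0},{"dx":0,"dy":0,"dz":-0.22,"rx":0,"ry":0,"rz":0},{"dx":0,"dy":0,"dz":-0.22,"rx":0,"ry":0,"rz":0}]'
python3 -c "
from h import *
plan((.520,.1947,.19,.03))"
```

```text
time: 46.85
tool_pos: [0.3377, -0.305, 0.0159]
tool_rot: [0.001, 0.784, 0.621, 0.0]
contact_force: [0.8, -0.5, 0.6]
gripper_width: 0.946
grasp_force: 0.0
time: 47.35
tool_pos: [0.338, -0.3054, 0.0164]
tool_rot: [0.002, 0.784, 0.621, 0.0]
contact_force: [-0.6, 0.8, 5.5]
gripper_width: 0.627
grasp_force: 60.7
time: 47.85
tool_pos: [0.3393, -0.3071, 0.1986]
tool_rot: [0.008, 0.784, 0.621, 0.0]
contact_force: [-0.2, -0.5, -1.0]
gripper_width: 0.626
grasp_force: 61.2
-> (0.52, 0.1947, 0.19) 0.2208 0.0256 0.0018 | r 0.0024 0.0024 -0.0578  rows 3.6
-> (0.52, 0.1947, 0.19) 0.2177 0.0446 0.0025 | r 0.0024 0.0024 -0.0578  rows 3.6
-> (0.52, 0.1947, 0.19) 0.2130 0.0633 0.0031 | r 0.0024 0.0024 -0.0578  rows 3.6
```

```bash
python3 -m inch '[{"dx":0.2208,"dy":0.0256,"dz":0.002,"rx":0.0024,"ry":0.0024,"rz":-0.058},{"dx":0.2208,"dy":0.0256,"dz":0.002,"rx":0.0024,"ry":0.0024,"rz":-0.058},{"dx":0.2208,"dy":0.0256,"dz":0.002,"rx":0.0024,"ry":0.0024,"rz":-0.058},{"dx":0.2208,"dy":0.0256,"dz":0.002,"rx":0.0024,"ry":0.0024,"rz":-0.058}]' >/dev/null
python3 -m inch '[{"dx":0.2177,"dy":0.0446,"dz":0.002,"rx":0.0024,"ry":0.0024,"rz":-0.058},{"dx":0.2177,"dy":0.0446,"dz":0.002,"rx":0.0024,"ry":0.0024,"rz":-0.058},{"dx":0.2177,"dy":0.0446,"dz":0.002,"rx":0.0024,"ry":0.0024,"rz":-0.058},{"dx":0.2177,"dy":0.0446,"dz":0.002,"rx":0.0024,"ry":0.0024,"rz":-0.058}]' 
python3 -m inch '[{"dx":0.213,"dy":0.0633,"dz":0.003,"rx":0.0024,"ry":0.0024,"rz":-0.058},{"dx":0.213,"dy":0.0633,"dz":0.003,"rx":0.0024,"ry":0.0024,"rz":-0.058},{"dx":0.213,"dy":0.0633,"dz":0.003,"rx":0.0024,"ry":0.0024,"rz":-0.058},{"dx":0.213,"dy":0.0633,"dz":0.003,"rx":0.0024,"ry":0.0024,"rz":-0.058},{"dx":0.213,"dy":0.0633,"dz":0.003,"rx":0.0024,"ry":0.0024,"rz":-0.058}]' >/dev/null
python3 -m inch '[{"dx":0,"dy":0,"dz":0,"rx":0,"ry":0,"rz":0},{"dx":0,"dy":0,"dz":0,"rx":0,"ry":0,"rz":0}]'
python3 -c "
from h import *
seg('wrist','cup_mid',.08,1)
plan((.520,.1947,.06,.03),(.52,.1947,.043,.03))"
```

```text
time: 48.65
tool_pos: [0.4571, 0.0339, 0.1868]
tool_rot: [-0.005, 0.726, 0.688, 0.001]
contact_force: [-0.0, -1.1, -1.8]
gripper_width: 0.629
grasp_force: 61.1
time: 49.35
tool_pos: [0.5168, 0.1972, 0.1854]
tool_rot: [-0.008, 0.696, 0.718, 0.0]
contact_force: [-0.3, -0.3, -0.9]
gripper_width: 0.627
grasp_force: 61.1
cup_mid [193.0, 247.0, 74.0, 71.0] 0.88 mean [0.4432 0.1689] rectc [442.3 167. ] [70.1 46.9] axis yaw -2.478
-> (0.52, 0.1947, 0.06) -0.0048 0.0052 0.1571 | r -0.0062 -0.0078 -0.0005  rows 2.5
-> (0.52, 0.1947, 0.043) 0.0000 -0.0000 0.0213 | r 0.0000 0.0000 0.0000  rows 0.3
```

```bash
python3 -m inch '[{"dx":-0.0048,"dy":0.0052,"dz":0.05,"rx":-0.006,"ry":-0.007,"rz":0},{"dx":-0.0048,"dy":0.0052,"dz":0.1,"rx":-0.006,"ry":-0.007,"rz":0},{"dx":-0.0048,"dy":0.0052,"dz":0.15,"rx":-0.006,"ry":-0.007,"rz":0},{"dx":-0.0048,"dy":0.0052,"dz":0.157,"rx":-0.006,"ry":-0.007,"rz":0},{"dx":-0.0048,"dy":0.0052,"dz":0.157,"rx":-0.006,"ry":-0.007,"rz":0}]' >/dev/null
python3 -m inch '[{"dx":0,"dy":0,"dz":0,"rx":0,"ry":0,"rz":0},{"dx":0,"dy":0,"dz":0,"rx":0,"ry":0,"rz":0}]'
python3 -c "
from h import *
plan((.52,.1947,.043,.03))"
```

```text
time: 50.15
tool_pos: [0.5225, 0.1962, 0.0634]
tool_rot: [0.001, 0.696, 0.718, 0.003]
contact_force: [0.0, -0.2, -0.6]
gripper_width: 0.627
grasp_force: 61.1
-> (0.52, 0.1947, 0.043) -0.0018 -0.0034 0.0255 | r 0.0034 -0.0017 0.0003  rows 0.4
```

```bash
python3 -m inch '[{"dx":-0.0018,"dy":-0.003,"dz":0.012,"rx":0.002,"ry":-0.001,"rz":0},{"dx":-0.0018,"dy":-0.003,"dz":0.0245,"rx":0.002,"ry":-0.001,"rz":0},{"dx":-0.0018,"dy":-0.003,"dz":0.0245,"rx":0.002,"ry":-0.001,"rz":0},{"dx":-0.0018,"dy":-0.003,"dz":0.0245,"rx":0.002,"ry":-0.001,"rz":0},{"dx":-0.0018,"dy":-0.003,"dz":0.0245,"rx":0.002,"ry":-0.001,"rz":0}]'
```

```text
time: 50.65
tool_pos: [0.5192, 0.1947, 0.0415]
tool_rot: [-0.0, 0.696, 0.718, 0.0]
contact_force: [2.9, 0.9, 3.5]
gripper_width: 0.627
grasp_force: 60.9
```

```bash
python3 -m inch '[{"dx":0,"dy":0,"dz":0,"rx":0,"ry":0,"rz":0},{"dx":0,"dy":0,"dz":0,"rx":0,"ry":0,"rz":0},{"dx":0,"dy":0,"dz":0,"rx":0,"ry":0,"rz":0}]' 0.6
python3 -m inch '[{"dx":0,"dy":0,"dz":-0.04,"rx":0,"ry":0,"rz":0},{"dx":0,"dy":0,"dz":-0.1,"rx":0,"ry":0,"rz":0},{"dx":0,"dy":0,"dz":-0.16,"rx":0,"ry":0,"rz":0},{"dx":0,"dy":0,"dz":-0.22,"rx":0,"ry":0,"rz":0},{"dx":0,"dy":0,"dz":-0.25,"rx":0,"ry":0,"rz":0}]'
python3 -m inch '[{"dx":-0.12,"dy":0,"dz":0,"rx":0,"ry":0,"rz":0},{"dx":-0.12,"dy":0,"dz":0,"rx":0,"ry":0,"rz":0},{"dx":-0.12,"dy":0,"dz":0,"rx":0,"ry":0,"rz":0},{"dx":-0.12,"dy":0,"dz":0,"rx":0,"ry":0,"rz":0}]'
python3 -c "
from h import *
save('wrist','w13.png')"
```

```text
time: 50.95
tool_pos: [0.517, 0.1941, 0.0397]
tool_rot: [-0.002, 0.696, 0.718, -0.002]
contact_force: [-0.5, -0.1, 0.5]
gripper_width: 0.8
grasp_force: 0.0
time: 51.45
tool_pos: [0.52, 0.1947, 0.2458]
tool_rot: [0.001, 0.696, 0.718, 0.002]
contact_force: [0.6, 0.3, 0.2]
gripper_width: 0.799
grasp_force: 0.0
time: 51.85
tool_pos: [0.5212, 0.0976, 0.2401]
tool_rot: [-0.002, 0.697, 0.717, -0.001]
contact_force: [0.3, 0.4, 0.2]
gripper_width: 0.8
grasp_force: 0.0
```

View pics/w13.png

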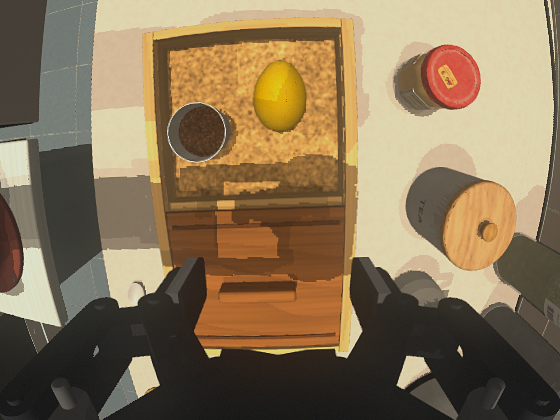

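The cup stands upright at (199,131) and the lemon lies at (280,95) in the tray. The cover is shut, and the arm is clear.

```bash
python3 -c "
from plant import ticket
print(ticket.job_done())"
```

```text
the job is handed in; nothing more can be done
None
```

The job is handed in: both muddlers present rest in their own saddle notches under the fully shut cover, and the cup (upright) and the lemon are back in the tray; the glass, mug and jars were never touched, and the robot's clock read about 52 s of the 210 s allowed.

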